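# Load the bench centre with its sprung plunger

## Task

Pull the ball-topped handle of the bench centre back against its spring and swing it over into the holding notch, so that the plunger stays back with your hand off it. Lay the loose steel arbor in the two rests between plunger and stop (either way round) and let go of it. Then free the handle from the notch and bring it upright, so that the plunger springs forward and holds the arbor against the stop; leave the things lying round about where they are.

Things in the scene. Friction and masses are not known exactly. Their poses are not given: they have to be found in the camera images.
- bench_centre: Grey fixture fixed to the bench; base 90 x 310 x 12 mm. Origin under the base's centre; z up, y along its length from stop to sprung tailstock (within 0.25 rad of world y), x across. Frame used below, mm. Stop: grey block at the -y end, 74 high, round steel face at y = -128. Tailstock: grey plates at y = 63..73 and 140..150 under a steel gate plate, z = 97..103, x = -40..22.
- notch (a point): Where the stem passes the gate plate's top when parked (x = -22, y = 116). The gate has a straight slot along y for the stem and, at its +y end, a holding notch on the -x side. Draw the stem past the rounded nose (plunger 40 mm back or more), swing to -x, let it forward about 6 mm into the notch. To free it: fully back, swing upright, let forward.
- rest_stop_side (a point): Dark rest, 12 mm thick along y, 40 mm wide, top at z = 67 mm, with a 20 mm wide slot that flares at 45 degrees to 40 mm at the top. Point: middle of the slot's floor, at z = 47 mm, y = -92 mm.
- rest_plunger_side (a point): The other, equal dark rest, 12 mm thick along y, 40 mm wide, top at z = 67 mm, with a 20 mm wide slot that flares at 45 degrees to 40 mm at the top. Point: middle of the slot's floor, at z = 47 mm, y = +4 mm.
- seat (a point): Point on the fixture, x = 0, y = -53, z = 55 mm: where the middle of the arbor is when it lies in the rests with its end against the stop.
- plunger (a joint): Travel of the sprung plunger towards +y, m: 0 fully forward (face at y = +10 mm), 0.046 fully back. The spring always pushes forward: 5.4 N at 0, 9.5 N at 0.046; unheld it snaps to 0. In the notch about 0.034 (face at y = 44 mm, 172 mm from the stop); about 0.012 when it presses the arbor against the stop.
- handle (a joint): Swing of the handle about the plunger's axis (along y, at z = 55 mm), rad: 0 upright, positive leans to the fixture's -x side, about 0.45 in the notch. Only past the nose can it leave upright by more than about 0.05. The hinge is light and stays where put; let go under about 0.3 rad, the stem slips off the nose and the plunger snaps forward.
- knob (a point): Centre of the black ball, 26 mm across, on top of the handle's 10 mm stem; 90 mm from the plunger's axis (145 mm above the bench when upright; at y = 82 mm in the fixture's frame when the plunger is at 0). Moves with plunger and handle.
- arbor: Loose plain steel arbor, 150 mm long, 0.25 kg, lying on the bench to the robot's right; origin under its centre when built, y along its length. Middle: 20 x 20 mm square, 50 mm long (grip here); either side a round journal 16 mm across, 50 mm long, to be laid in the rests. Both ends are alike.
- arbor_mid (a point): Middle of the arbor, on its axis (10 mm above the bench as it lies).
- pliers: Bystander: pliers with red handles, 129 mm long, in front of the fixture.
- tin: Bystander: flat round tin, 64 mm across, 23 mm high.
- wax: Bystander: round yellow cake of wax, 45 mm across, 17 mm high.

How it is judged:
On the way, in this order (a step that is already met when the one before it is completed fails the run):
1. the plunger stays back with the handle in its holding notch, nobody touching it, the arbor not yet moved (value of joint plunger between 0.029 and 0.039 m and value of joint handle above 0.33 rad and contact force between each of the arm, the fingers and bench_centre below 0.3 N and distance of arbor_mid from where it was at the start of the episode below 0.03 m), for 0.3 s.
2. the arbor lies in both rests, released, the plunger still parked in the notch (value of joint plunger above 0.029 m and value of joint handle above 0.33 rad and x of arbor_mid in the frame of seat between -0.005 and 0.005 m and y of arbor_mid in the frame of seat between -0.004 and 0.028 m and z of arbor_mid in the frame of seat below 0.004 m and angle between the y axis of arbor and the y axis of bench_centre, either way round below 0.1 rad and contact force between the fingers and arbor below 0.2 N), for 0.2 s.
At the end, for the whole second after the job is handed in: The arbor lies in both rests (its middle within 5 mm across and 4 mm along and in height of the seat point, lined up within 0.1 rad), at rest, its end against the stop; the handle is upright (within 0.12 rad) and the plunger presses on the arbor's other end (travel 0.008 to 0.016) (value of joint plunger between 0.008 and 0.016 m and value of joint handle below 0.12 rad and x of arbor_mid in the frame of seat between -0.005 and 0.005 m and y of arbor_mid in the frame of seat between -0.004 and 0.004 m and z of arbor_mid in the frame of seat between -0.004 and 0.004 m and angle between the y axis of arbor and the y axis of bench_centre, either way round below 0.1 rad and linear speed of arbor below 0.02 m/s); the robot touches nothing.
It fails at once if a bystander (pliers, tin or wax) is moved more than 40 mm (distance of any of pliers, tin, wax from where it was at the start of the episode above 0.04 m).
It also fails if it takes over 61 s, if anything falls off the work surface, if the arm or the gripper's body presses on something with over 40 N, if the wrist force passes 120 N, or if a joint passes its speed limit or range.

## Robot

A 6-joint arm with a two-finger parallel gripper is mounted at the origin on a cart in front of the work surface, level with it; the furniture and walls round the work are solid. World frame = base frame: x ahead of the robot, y to its left, z up, the work surface at z = 0. Lengths are in m, angles in rad, forces in N, time in s.
With the tool pointing down it reaches from about 0.35 to 0.725 m from the base axis. Payload 4.3 kg.
Tool frame: the origin (TCP) lies on the centre line of the jaws, within the pads' length; the fingertips stand 19 mm ahead of it and the grasp point (between the pads) is the TCP; x points along the fingers, z is the direction in which the jaws open and shut, and the axes are right-handed (so a half turn about x gives the same grasp; the last joint's range is limited). The gripper opens to 85 mm and grips with 20 to 120 N. Pads are 22 mm wide; open, the fingers measure 114 mm over their backs; the gripper's body (76 mm by 85 mm) begins 54 mm behind the grasp point. The pads swing forward as they close: fully open they stand 13 mm farther back than shut.
Start: joints at [1.089, 0.377, 0.081, 1.274, 0, 1.46], TCP at [0.209, 0.536, 0.25] pointing down, gripper open.
Joint ranges: [-2.72, 2.72], [-0.84, 1.66], [-1.02, 1.22], [-1.77, 2.12], [-1.37, 1.28], [-3.14, 3.14]. Speed limits (rad/s): [2.57, 2.57, 3.14, 3.14, 3.14, 3.14].

## Interface

Orientations are given as a unit quaternion [w, x, y, z].
In Python, from bench import robot, viewer, workorder gives the robot as it stands.
- The arm moves only by the shell command python3 -m handwheel 'ROWS'. ROWS is JSON, a list of rows, each a list of 3 entries, a list of its own where there are three numbers: the gripper command: -1 is shut, 1 is fully open, values between are in proportion, then the shift along the tool's x, y, z in cm, then the turn, a rotation vector about the tool's x, y, z in degrees. In form: [[jaw, [tx, ty, tz], [ax, ay, az]], ...]. A call has 1 to 8 rows; each row is the pose to reach, as a shift and turn from the pose commanded when the call began, along the tool's axes at that moment; what a row does not reach only later rows make up. A row lasts 1/12 s, in which the tool goes at most 41.7 mm and 7.16 degrees, less where a joint would pass 70% of its speed; a pose out of reach is approached as far as the arm can. A call with a gripper value outside its range is refused whole. The fingers move at their own pace and stop on an object; the grip force is fixed at half the most. Time passes only in rows, so rows that repeat a pose let the fingers close. It gives the time, the measured TCP pose, the force and the opening at its end, in the units of the state.
- robot.state(): the state, without advancing time (a new reading comes with each control period).
- viewer.snapshot(name): name is "scene" or "side" or "wrist"; returns the picture (400x640x3 uint8, red, green, blue); there is no depth.
- viewer.camera_params(name): a dict with "fovy" (degrees; the focal length in pixels is half the picture's height over the tangent of half this angle, whatever the lens; pixels are square), "cx", "cy" (the principal point, pixels), "camera_from_world" (4x4, takes a point from world to camera coordinates). Camera axes: x right, y down, z forward; pixel columns grow to the right and rows downward; lengths in m; the calibration is good to about 2 mm. A picture is of the moment at which its call begins: read the wrist's pose just before it. camera_params takes no time and is no camera call; for the wrist camera it gives the pose at the moment of the call.
- workorder.sign_off(): hands the job in, once; it reports no verdict.
The state is a dict: "t": time; "q": joint angles; "qvel": joint speeds; "joint_efforts": joint torques, N m; "position": TCP position; "ee_rot": TCP orientation; "ft_force": force on the tool from outside, world axes, zero at the start; "torque": the same for the moment, N m; "gripper_width": finger opening in m.
Only numpy, scipy, OpenCV 4.12 (cv2) and the standard library are available. Lean on these libraries where they do the work, as an engineer would, in place of code of your own. Each camera call takes 0.05 s, during which the arm holds its last target.

## Working session

There is one attempt and no reset: what is moved stays moved. The work goes in short steps, Python scripts to look and compute and a shell command to move; the robot and the scene stay as the last step left them, time stands still between calls to the robot, and variables do not carry over. Pictures are saved under pics/ and viewed, and the job is handed in when it is done.

```bash
mkdir -p pics; ls
python3 - <<'E'
from bench import robot, viewer
import cv2,json
s=robot.state();print({k:s[k] for k in s})
for n in ("scene","side","wrist"):
    p=viewer.camera_params(n);print(n,p)
    cv2.imwrite(f"pics/{n}0.png",viewer.snapshot(n)[:,:,::-1])
E
```

```text
pics
{'t': 0.0, 'q': array([ 1.08870992e+00,  3.78076274e-01,  7.96221026e-02,  1.27438835e+00,
       -4.22620782e-06,  1.46050009e+00]), 'qvel': array([-3.55753700e-03,  1.48522788e-03, -8.32508070e-05, -9.51975977e-04,
        4.65856288e-04,  5.43378787e-04]), 'joint_efforts': array([ 3.95468260e-04, -4.63604736e+01,  2.69873232e+01,  2.08404969e-02,
       -2.08806714e-04, -1.44408602e-05]), 'position': array([0.20859477, 0.53516928, 0.24935182]), 'ee_rot': array([ 0.58316055, -0.39931355,  0.58443632,  0.39863098]), 'ft_force': array([ 0.17932256, -0.73166485,  0.19844121]), 'torque': array([-0.0039256 , -0.01912199, -0.02480015]), 'gripper_width': 0.0854392060700155}
scene {'fovy': 54.32355871480155, 'cx': 315.63647344358185, 'cy': 199.83718107299592, 'camera_from_world': array([[-0.86684463, -0.49848051,  0.00987752,  0.39188709],
       [-0.39293353,  0.67083838, -0.6289508 ,  0.36899765],
       [ 0.3068935 , -0.54908383, -0.77738235,  0.84294659],
       [ 0.        ,  0.        ,  0.        ,  1.        ]])}
side {'fovy': 42.76554348270616, 'cx': 307.82486487037306, 'cy': 198.8482343093126, 'camera_from_world': array([[ 0.98682762, -0.16157002, -0.0081466 , -0.55009013],
       [-0.0833148 , -0.46440876, -0.88169334,  0.08661252],
       [ 0.13867186,  0.87075808, -0.47175257,  1.39220466],
       [ 0.        ,  0.        ,  0.        ,  1.        ]])}
wrist {'fovy': 71.30719309245666, 'cx': 316.6534773082196, 'cy': 195.60886257154928, 'camera_from_world': array([[ 0.36340826,  0.93162676, -0.00245209, -0.5741752 ],
       [ 0.8993217 , -0.35011716,  0.26198942, -0.03567221],
       [ 0.24321783, -0.09741433, -0.96506763,  0.37842195],
       [ 0.        ,  0.        ,  0.        ,  1.        ]])}
```

View pics/scene0.png

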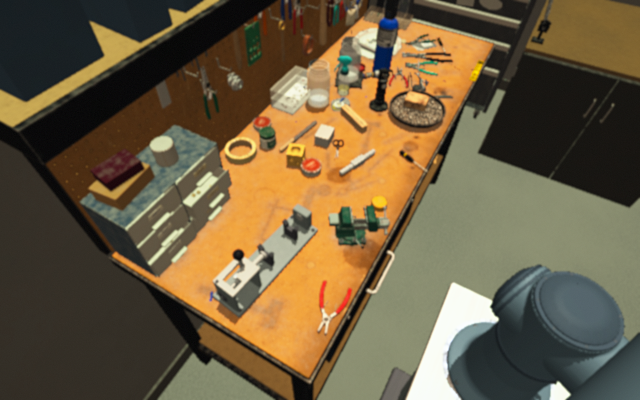

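View pics/side0.png

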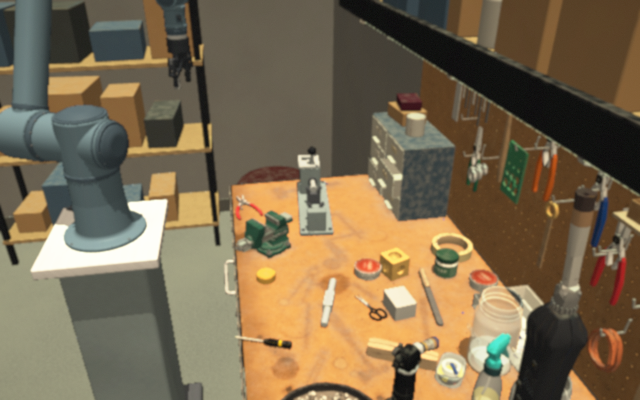

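View pics/wrist0.png

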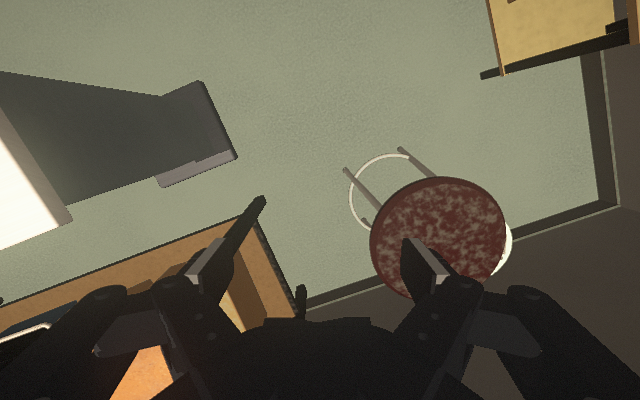

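```bash
cat > h.py <<'E'
import numpy as np, cv2
from bench import robot, viewer
def K(p,h=400):
    f=h/2/np.tan(np.radians(p["fovy"])/2); return f,p["cx"],p["cy"]
def ray(p,uv):
    f,cx,cy=K(p);T=p["camera_from_world"];R=T[:3,:3];t=T[:3,3]
    d=R.T@np.array([(uv[0]-cx)/f,(uv[1]-cy)/f,1]);return -R.T@t,d/np.linalg.norm(d)
def plane(p,uv,z):
    c,d=ray(p,uv);return c+d*(z-c[2])/d[2]
def tri(p1,u1,p2,u2):
    A=np.zeros((3,3));b=np.zeros(3)
    rs=[ray(p1,u1),ray(p2,u2)]
    for c,d in rs:
        M=np.eye(3)-np.outer(d,d);A+=M;b+=M@c
    x=np.linalg.solve(A,b);return x,[np.linalg.norm((np.eye(3)-np.outer(d,d))@(x-c)) for c,d in rs]
def proj(p,X):
    f,cx,cy=K(p);T=p["camera_from_world"];c=T[:3,:3]@np.asarray(X)+T[:3,3];return np.array([f*c[0]/c[2]+cx,f*c[1]/c[2]+cy])
def snap(n,name,crop=None,s=1):
    p=viewer.camera_params(n);im=viewer.snapshot(n)[:,:,::-1].copy()
    cv2.imwrite(f"pics/{name}_raw.png",im)
    if crop: 
        x0,y0,x1,y1=crop;v=cv2.resize(im[y0:y1,x0:x1],None,fx=s,fy=s,interpolation=cv2.INTER_CUBIC)
    else: v=im
    cv2.imwrite(f"pics/{name}.png",v);return p,im
E
python3 - <<'E'
import cv2
for n,(x0,y0,x1,y1),s in (("scene",(200,190,330,320),6 and 4.6),("side",(260,130,360,340),2.8)):
    im=cv2.imread(f"pics/{n}0.png");cv2.imwrite(f"pics/{n}0c.png",cv2.resize(im[y0:y1,x0:x1],None,fx=s,fy=s,interpolation=cv2.INTER_CUBIC))
E
```

```text
(no output)
```

View pics/scene0c.png

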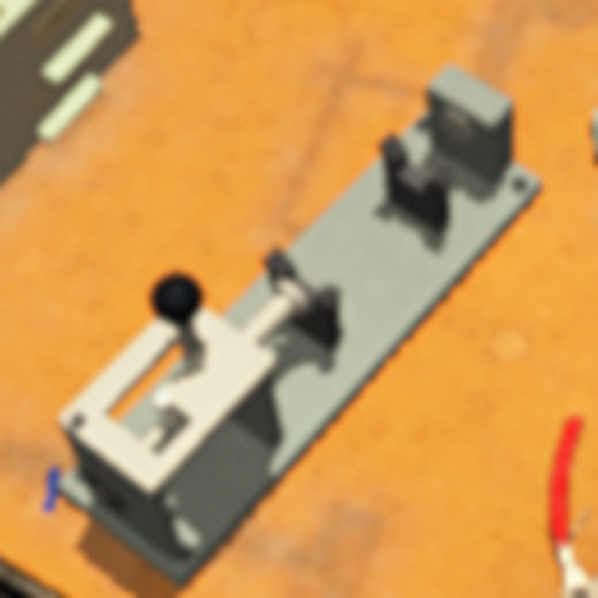

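View pics/side0c.png

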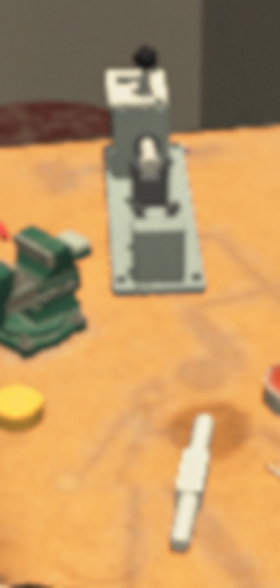

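Run:
```python
from h import *
ps,pd=viewer.camera_params("scene"),viewer.camera_params("side")
S=lambda x,y:(200+x/4.6-.4,190+y/4.6-.4); D=lambda x,y:(260+x/2.8-.3,130+y/2.8-.3)
print("knob",tri(ps,S(177,298),pd,D(146,57)))
for n,u in (("baseR-stop",(541,183)),("baseR-tail",(185,580))): print(n,plane(ps,S(*u),.012))
for n,u in (("gate-x+y? L",(62,417)),("near",(155,490)),("right",(275,355))): print(n,plane(ps,S(*u),.103))
for n,u in (("side bl",(112,291)),("br",(204,290))): print(n,plane(pd,D(*u),.006))
a=plane(pd,D(205,417),.012);b=plane(pd,D(179,547),.012);print(a,b,np.linalg.norm(a-b),(a+b)/2)
im=cv2.imread("pics/scene0.png");cv2.imwrite("pics/arb.png",cv2.resize(im[120:200,310:410],None,fx=6,fy=6,interpolation=cv2.INTER_CUBIC))
```

```text
knob (array([0.58736468, 0.10835532, 0.14741691]), [np.float64(0.0010846611744078265), np.float64(0.0010846611744080577)])
baseR-stop [ 0.51503331 -0.11777581  0.012     ]
baseR-tail [0.54955387 0.1826897  0.012     ]
gate-x+y? L [0.61542712 0.17083119 0.103     ]
near [0.5540794  0.17848541 0.103     ]
right [0.54682145 0.09210092 0.103     ]
side bl [ 0.5164442  -0.11683302  0.006     ]
br [ 0.60284981 -0.13032202  0.006     ]
[ 0.56162418 -0.33225057  0.012     ] [ 0.51139295 -0.48073832  0.012     ] 0.15675391018576942 [ 0.53650857 -0.40649445  0.012     ]
```

View pics/arb.png

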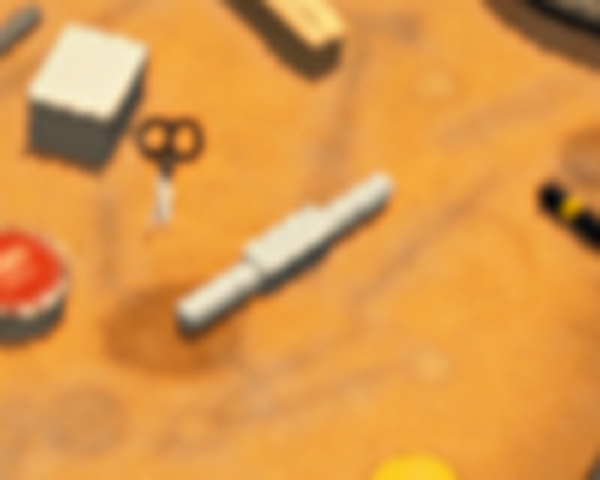

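```bash
cat >> h.py <<'E'
from scipy.spatial.transform import Rotation as Ro
def cur():
    s=robot.state();q=s["ee_rot"];return s,np.array(s["position"]),Ro.from_quat([q[1],q[2],q[3],q[0]])
def target(zaxis_xy):
    z=np.array([*zaxis_xy,0.]);z/=np.linalg.norm(z);x=np.array([0,0,-1.]);return Ro.from_matrix(np.c_[x,np.cross(z,x),z])
def go(P,zaxis=None):
    s,p,R=cur();d=R.inv().apply(np.asarray(P)-p)*100
    if zaxis is None: return d.round(2)
    ts=[target(np.array(zaxis)*k) for k in (1,-1)]
    rv=[(R.inv()*t).as_rotvec(degrees=True) for t in ts]
    return d.round(2),[r.round(1) for r in rv]
E
python3 - <<'E'
from h import *
s,p,R=cur();print(R.as_matrix().round(3))
yw=-.12;y=np.array([-np.sin(yw),np.cos(yw)])
print(go([.587,.108,.27],y))
ps,pd=viewer.camera_params("scene"),viewer.camera_params("side")
for u in ((152,272),(113,253),(230,180)): print(plane(ps,u,0))
print(tri(ps,(83,203),pd,(453,118)))
for u in ((398,216),(453,210)): print(plane(pd,u,0))
E
```

```text
[[-0.001 -0.932  0.363]
 [-0.001  0.363  0.932]
 [-1.     0.    -0.002]]
(array([ -2.01, -50.77, -26.07]), [array([-14.4,  -0.1,  -0. ]), array([ 1.656e+02, -0.000e+00,  1.000e-01])])
[0.81441952 0.19850129 0.        ]
[0.94226175 0.20872795 0.        ]
[ 0.83742202 -0.14920607  0.        ]
(array([1.02337828, 0.17693165, 0.16774825]), [np.float64(0.03605131210431101), np.float64(0.036051312104311235)])
[ 0.80638551 -0.0629492   0.        ]
[ 0.9734155  -0.05756797  0.        ]
```

```bash
python3 -m handwheel '[[1,[-1,-28,-14],[-14.4,0,0]],[1,[-1,-28,-14],[-14.4,0,0]],[1,[-1,-28,-14],[-14.4,0,0]],[1,[-1,-28,-14],[-14.4,0,0]],[1,[-1,-28,-14],[-14.4,0,0]],[1,[-1,-28,-14],[-14.4,0,0]],[1,[-1,-28,-14],[-14.4,0,0]],[1,[-1,-28,-14],[-14.4,0,0]]]'
python3 - <<'E'
from h import *
yw=-.12;y=np.array([-np.sin(yw),np.cos(yw)])
print(go([.587,.108,.27],y),cur()[1])
E
```

```text
t: 0.82
position: [0.4208, 0.3007, 0.2603]
ee_rot: [0.53, -0.469, 0.53, 0.468]
ft_force: [0.1, 0.6, -0.3]
gripper_width: 0.0851
(array([ -0.95, -18.86, -17.09]), [array([-0.2, -0. ,  0. ]), array([1.798e+02, 1.000e-01, 1.000e-01])]) [0.42079978 0.30072934 0.26025675]
```

```bash
python3 -m handwheel '[[1,[-1,-18.9,-17],[0,0,0]],[1,[-1,-18.9,-17],[0,0,0]],[1,[-1,-18.9,-17],[0,0,0]],[1,[-1,-18.9,-17],[0,0,0]],[1,[-1,-18.9,-17],[0,0,0]],[1,[-1,-18.9,-17],[0,0,0]],[1,[-1,-18.9,-17],[0,0,0]],[1,[-1,-18.9,-17],[0,0,0]]]'
python3 - <<'E'
from h import *
print(cur()[1]); p,im=snap("wrist","w1"); print(p)
T=p["camera_from_world"];print(-T[:3,:3].T@T[:3,3])
E
```

```text
t: 1.48
position: [0.5873, 0.1099, 0.2694]
ee_rot: [0.53, -0.468, 0.53, 0.468]
ft_force: [0.2, -0.1, 0.3]
gripper_width: 0.0854
[0.58733822 0.10986486 0.26940325]
{'fovy': 71.30719309245666, 'cx': 316.6534773082196, 'cy': 195.60886257154928, 'camera_from_world': array([[ 1.24437412e-01,  9.92227040e-01, -9.11465343e-04,
        -1.81795906e-01],
       [ 9.57784822e-01, -1.19877905e-01,  2.61299681e-01,
        -5.89910379e-01],
       [ 2.59159344e-01, -3.33884437e-02, -9.65257295e-01,
         2.47754153e-01],
       [ 0.00000000e+00,  0.00000000e+00,  0.00000000e+00,
         1.00000000e+00]])}
[0.52342162 0.11793772 0.3931242 ]
```

View pics/w1.png

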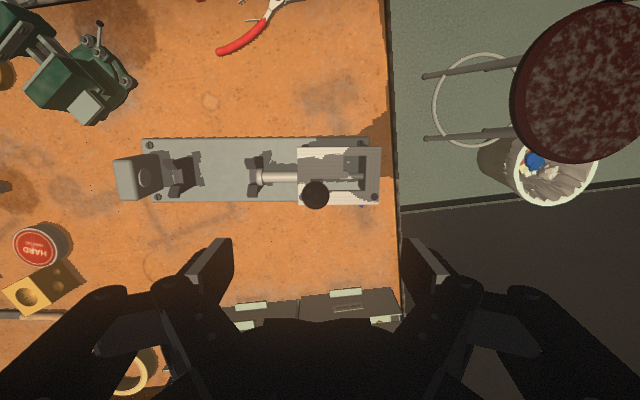

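Run:
```python
import cv2
im=cv2.imread("pics/w1_raw.png");cv2.imwrite("pics/w1c.png",cv2.resize(im[125:220,105:395],None,fx=2.7,fy=2.7,interpolation=cv2.INTER_CUBIC))
```

```text
(no output)
```

View pics/w1c.png

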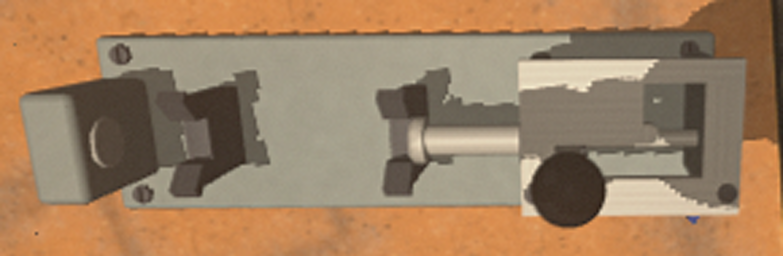

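Run:
```python
from h import *
p=viewer.camera_params("wrist")
C=lambda x,y:(105+x/2.7-.3,125+y/2.7-.3)
P={}
for n,u,z in (("b--",(99,37),.012),("b-+",(714,32),.012),("b+-",(131,209),.012),("g--",(519,59),.103),("g-+",(747,59),.103),("g++",(740,213),.103),("g+-",(520,216),.103),("knob",(569,189),.145)):
    P[n]=plane(p,C(*u),z);print(n,P[n].round(4))
for a,b in (("b--","b-+"),("g--","g-+"),("g+-","g++")):
    d=P[b]-P[a];print(a,b,np.linalg.norm(d),-np.arctan2(d[0],d[1]))
for yw in (-.115,-.12,-.125):
    y=np.array([-np.sin(yw),np.cos(yw)]);x=np.array([y[1],-y[0]])
    print(yw,P["b--"][:2]+.045*x+.155*y,P["b-+"][:2]+.045*x-.155*y,(P["g--"]+P["g++"])[:2]/2+.009*x-.1065*y,P["knob"][:2]-.082*y)
```

```text
b-- [ 0.5167 -0.1173  0.012 ]
b-+ [0.5516 0.1864 0.012 ]
b+- [ 0.6055 -0.126   0.012 ]
g-- [0.5456 0.0958 0.103 ]
g-+ [0.5562 0.1821 0.103 ]
g++ [0.6172 0.1755 0.103 ]
g+- [0.6076 0.0874 0.103 ]
knob [0.5878 0.11   0.145 ]
b-- b-+ 0.3057254247671461 -0.11454562407290032
g-- g-+ 0.08695524887287678 -0.12249977068041262
g+- g++ 0.08860500383503803 -0.10816193818378739
-0.115 [0.57918783 0.03148092] [0.57855934 0.02725049] [0.57813048 0.02884312] [0.57838193 0.02853923]
-0.12 [0.57993111 0.03116662] [0.57776331 0.02711789] [0.57759637 0.02886085] [0.57797476 0.02858729]
-0.125 [0.58067281 0.0308486 ] [0.57696662 0.02698928] [0.57706236 0.02888126] [0.57756783 0.02863739]
```

```bash
python3 -m handwheel '[[1,[4,0,0],[0,0,0]],[1,[8,0,0],[0,0,0]],[0.4,[11,0,0],[0,0,0]],[0,[12.5,0,0],[0,0,0]],[0,[12.5,0,0],[0,0,0]],[-1,[12.5,0,0],[0,0,0]],[-1,[12.5,0,0],[0,0,0]],[-1,[12.5,0,0],[0,0,0]]]'
python3 -m handwheel '[[-1,[0,0,0],[0,0,0]],[-1,[0,0,0],[0,0,0]]]'
python3 - <<'E'
from h import *
print(cur()[1]); p,im=snap("side","s2",(250,80,410,200),5)
snap("wrist","w2")
E
```

```text
t: 2.2
position: [0.5862, 0.1114, 0.1467]
ee_rot: [0.529, -0.47, 0.53, 0.468]
ft_force: [-1.8, -5.8, -2.7]
gripper_width: 0.0228
t: 2.37
position: [0.5862, 0.111, 0.1467]
ee_rot: [0.529, -0.47, 0.53, 0.468]
ft_force: [-0.9, -5.4, -2.5]
gripper_width: 0.0228
[0.58622086 0.11095476 0.14669976]
```

View pics/w2.png

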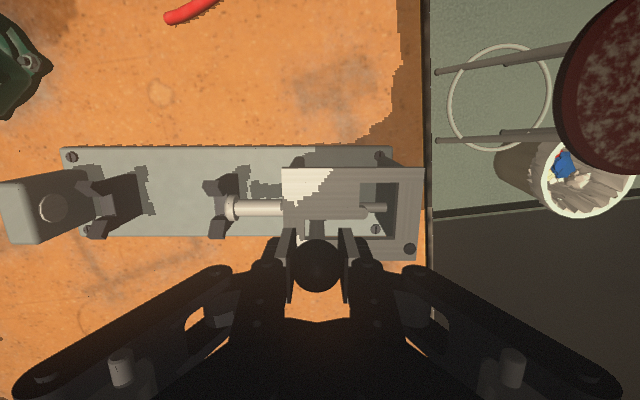

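View pics/s2.png

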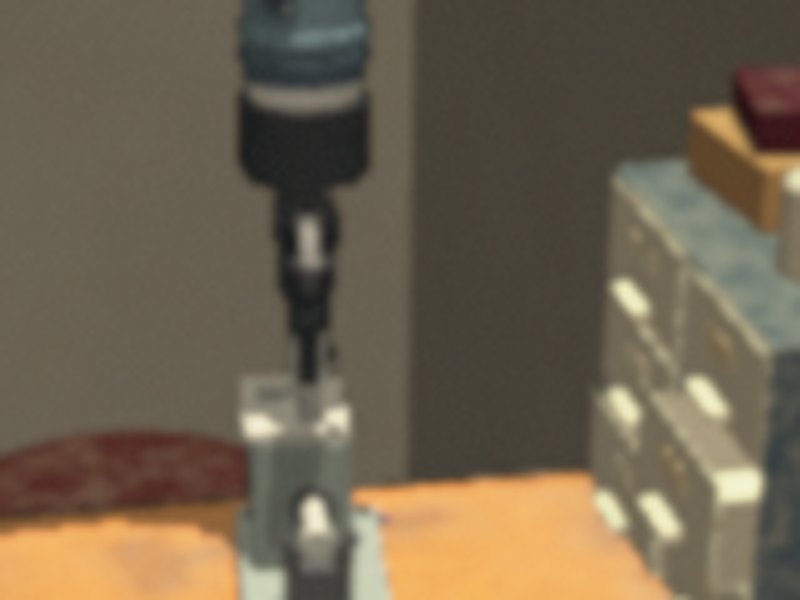

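```bash
python3 -m handwheel '[[-1,[0,0,1],[0,0,0]],[-1,[0,0,2],[0,0,0]],[-1,[0,0,3],[0,0,0]],[-1,[0,0,3.8],[0,0,0]],[-1,[0,0,4.4],[0,0,0]],[-1,[0,0,4.4],[0,0,0]],[-1,[0,0,4.4],[0,0,0]]]'
python3 - <<'E'
from h import *
print(cur()[1]); 
snap("wrist","w3")
E
```

```text
t: 3.05
position: [0.5913, 0.1536, 0.1465]
ee_rot: [0.528, -0.47, 0.531, 0.467]
ft_force: [-1.7, -7.9, -2.4]
gripper_width: 0.0232
[0.59129398 0.15360005 0.14652722]
```

View pics/w3.png

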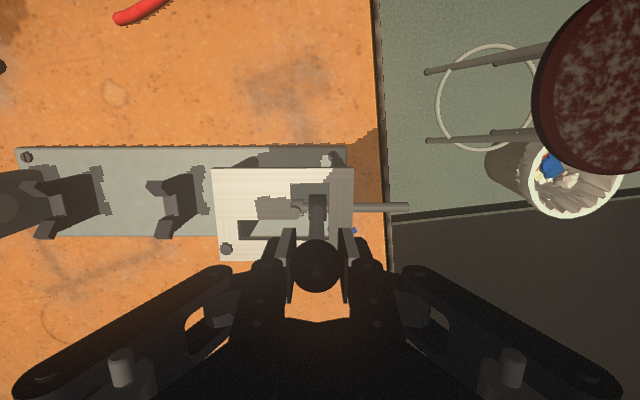

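```bash
python3 -m handwheel '[[-1,[0,0.7,0.1],[0,0,0]],[-1,[0.1,1.35,0.1],[0,0,0]],[-1,[0.2,2,0.1],[0,0,0]],[-1,[0.4,2.7,0.1],[0,0,0]],[-1,[0.7,3.4,0.1],[0,0,0]],[-1,[0.9,4,0.1],[0,0,0]],[-1,[0.9,4,0.1],[0,0,0]],[-1,[0.9,4,0.1],[0,0,0]]]'
python3 - <<'E'
from h import *
print(cur()[1]); 
snap("wrist","w4")
E
```

```text
t: 3.77
position: [0.552, 0.1622, 0.137]
ee_rot: [0.53, -0.469, 0.529, 0.469]
ft_force: [0.5, 0.2, -0.1]
gripper_width: 0.0001
[0.5519848  0.16221738 0.13701814]
```

View pics/w4.png

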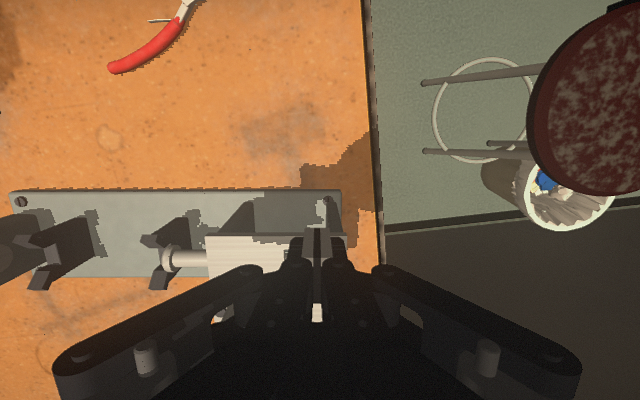

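Run:
```python
import cv2
im=cv2.imread("pics/w3_raw.png");cv2.imwrite("pics/w3c.png",cv2.resize(im[150:310,190:430],None,fx=3.3,fy=3.3,interpolation=cv2.INTER_CUBIC))
im=cv2.imread("pics/w2_raw.png");cv2.imwrite("pics/w2c.png",cv2.resize(im[150:310,190:430],None,fx=3.3,fy=3.3,interpolation=cv2.INTER_CUBIC))
```

```text
(no output)
```

View pics/w3c.png

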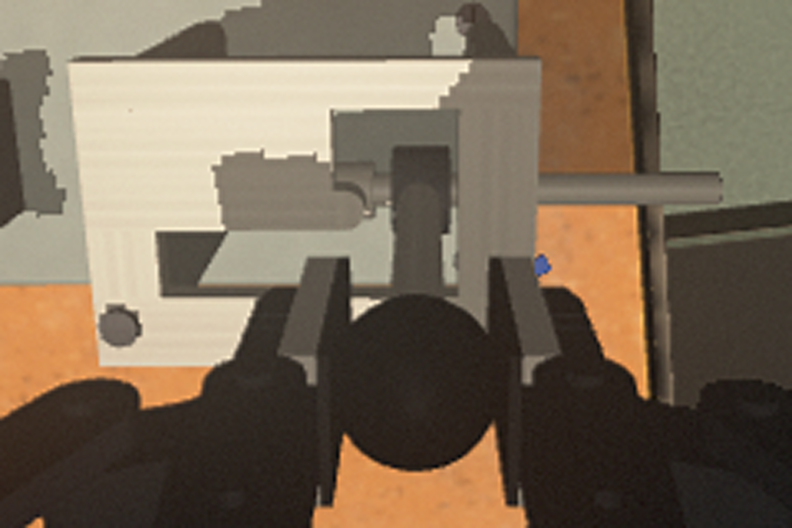

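View pics/w2c.png

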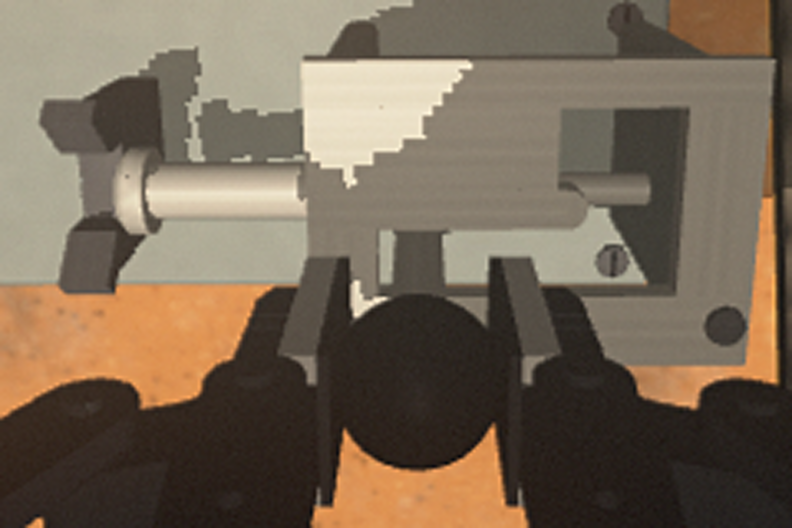

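```bash
python3 -m handwheel '[[-1,[-4,0,0],[0,0,0]],[0,[-8,0,0],[0,0,0]],[0,[-8,-2,-3],[0,0,0]],[0,[-8,-4,-5],[0,0,0]],[0,[-8,-4,-5],[0,0,0]]]'
python3 - <<'E'
from h import *
print(cur()[1]); 
p,im=snap("wrist","w5")
yw=-.115;y=np.array([-np.sin(yw),np.cos(yw)])
print(proj(p,[.5878,.110,.145]),go([.5878,.110,.143],y))
E
```

```text
t: 4.23
position: [0.5896, 0.1038, 0.2177]
ee_rot: [0.531, -0.47, 0.529, 0.466]
ft_force: [-0.3, -0.5, -0.1]
gripper_width: 0.0422
[0.58956683 0.10378472 0.21768795]
[324.95777594 206.47608675] (array([7.39, 0.06, 0.44]), [array([-0.5,  0. ,  0.1]), array([179.5,   0.2,  -0. ])])
```

View pics/w5.png

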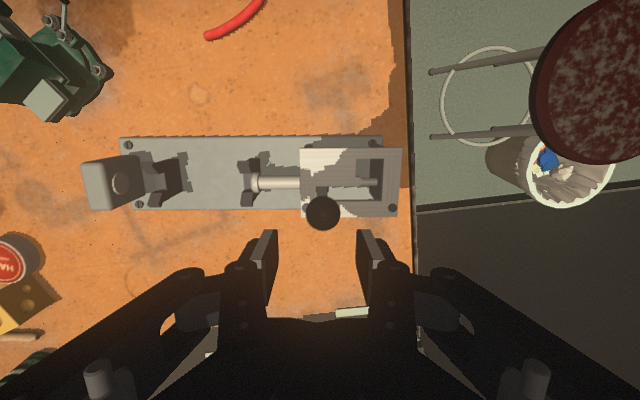

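```bash
python3 -m handwheel '[[0,[3,-0.2,0.4],[0,0,0]],[0,[6,-0.2,0.4],[0,0,0]],[0,[7.5,-0.2,0.4],[0,0,0]],[0,[7.5,-0.2,0.4],[0,0,0]],[-1,[7.5,-0.2,0.4],[0,0,0]],[-1,[7.5,-0.2,0.4],[0,0,0]],[-1,[7.5,-0.2,0.4],[0,0,0]],[-1,[7.5,-0.2,0.4],[0,0,0]]]'; 
python3 -m handwheel '[[-1,[0,0,1],[0,0,0]],[-1,[0,0,2],[0,0,0]],[-1,[0,0,3],[0,0,0]],[-1,[0,0,3.8],[0,0,0]],[-1,[0,0,4.4],[0,0,0]],[-1,[0,0,4.5],[0,0,0]],[-1,[0,0,4.5],[0,0,0]]]'
python3 - <<'E'
from h import *
s,p,_=cur();d=p[:2]-[.5784,.0287];yw=.115;print(p,d@[.9934,-.1147],d@[.1147,.9934])
snap("wrist","w6",(190,120,430,300),3.3)
E
```

```text
t: 4.95
position: [0.587, 0.1096, 0.1416]
ee_rot: [0.528, -0.469, 0.531, 0.468]
ft_force: [-2.4, -5.2, -5.0]
gripper_width: 0.0229
t: 5.53
position: [0.5922, 0.1533, 0.1415]
ee_rot: [0.527, -0.47, 0.531, 0.468]
ft_force: [-2.7, -9.0, -4.9]
gripper_width: 0.0227
[0.59215777 0.15330657 0.14145882] -0.0006254089007431303 0.12536217997057725
```

View pics/w6.png

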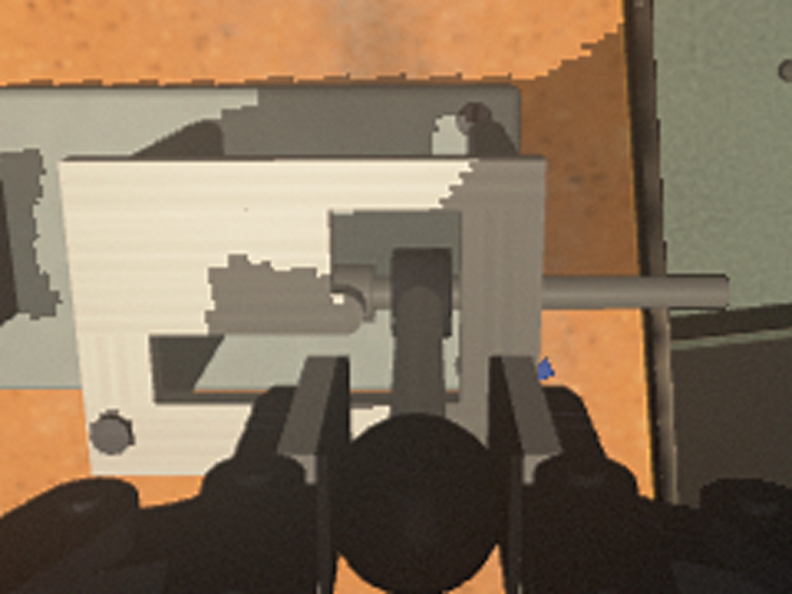

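Run:
```python
from h import *
s,P,R=cur();p=viewer.camera_params("wrist")
print(proj(p,P),proj(p,P+R.apply([.019,0,0])),proj(p,P+R.apply([0,.011,0])),proj(p,P+R.apply([0,-.011,0])))
b=plane(p,(316.4,273),.145);d=b[:2]-[.5784,.0287];print(b,d@[.9934,-.1147],d@[.1147,.9934])
for zz in (.13,.14,.145,.15):
  b=plane(p,(316.4,273),zz);print(zz,R.inv().apply(b-P))
f,_,_=K(p);T=p["camera_from_world"];print("diam px",26*f/1000/((T[:3,:3]@b+T[:3,3])[2]), "seen",(495-337)/3.3)
```

```text
[316.79201566 256.73981413] [316.8023167  240.51056226] [316.79245032 235.86958064] [316.791599   276.74540183]
[0.59885683 0.15212269 0.145     ] 0.006165231155078128 0.12495449919982961
0.13 [ 0.01143724 -0.01569729 -0.00021603]
0.14 [ 0.00144731 -0.00976487 -0.00019739]
0.145 [-0.00354766 -0.00679867 -0.00018808]
0.15 [-0.00854262 -0.00383246 -0.00017876]
diam px 56.18675475405852 seen 47.87878787878788
```

```bash
python3 -m handwheel '[[-1,[0,0,-1.5],[0,0,0]],[-1,[0,0,-3],[0,0,0]],[-1,[0,0,-4.5],[0,0,0]],[-1,[0,0,-4.5],[0,0,0]],[-0.1,[0,0,-4.5],[0,0,0]],[-0.1,[0,0,-4.5],[0,0,0]],[-0.1,[0,-0.6,-4.5],[0,0,0]],[-0.1,[0,-0.6,-4.5],[0,0,0]]]'
python3 - <<'E'
from h import *
s,P,R=cur()
p,im=snap("wrist","w7",(190,120,430,300),3.3)
print(P,proj(p,P))
E
```

```text
t: 6.25
position: [0.5964, 0.1111, 0.1427]
ee_rot: [0.53, -0.47, 0.528, 0.468]
ft_force: [0.2, 0.2, 0.8]
gripper_width: 0.0385
[0.59635164 0.11105939 0.14268518] [316.80081518 256.77799431]
```

View pics/w7.png

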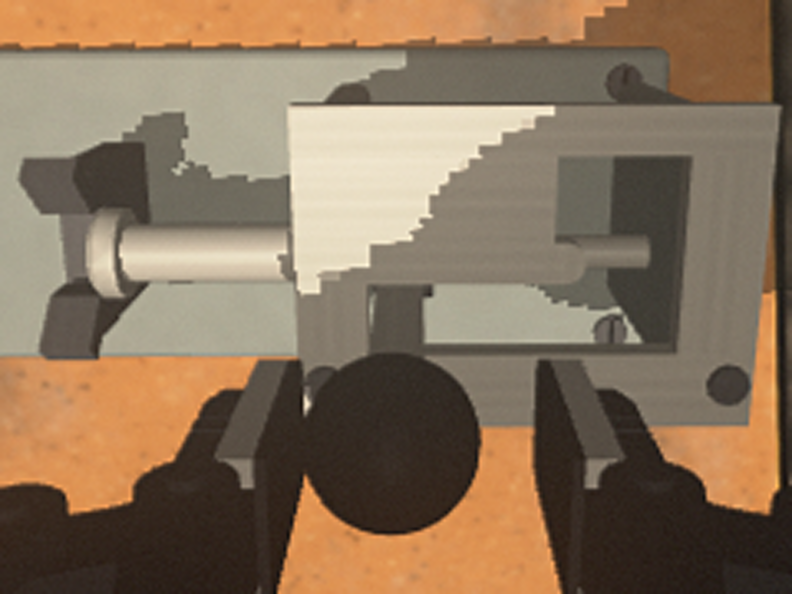

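```bash
python3 -m handwheel '[[-0.1,[0,0,-0.3],[0,0,0]],[-1,[0,0,-0.3],[0,0,0]],[-1,[0,0,-0.3],[0,0,0]],[-1,[0,0,-0.3],[0,0,0]],[-1,[0,0,-0.3],[0,0,0]]]'
python3 - <<'E'
from h import *
s,P,R=cur()
p,im=snap("wrist","w8",(190,120,430,300),3.3)
print(P,proj(p,P))
E
```

```text
t: 6.72
position: [0.5938, 0.1074, 0.1417]
ee_rot: [0.529, -0.469, 0.529, 0.469]
ft_force: [-0.6, 0.5, 2.3]
gripper_width: 0.0229
[0.59383135 0.10736731 0.14165849] [316.76963863 256.76271477]
```

View pics/w8.png

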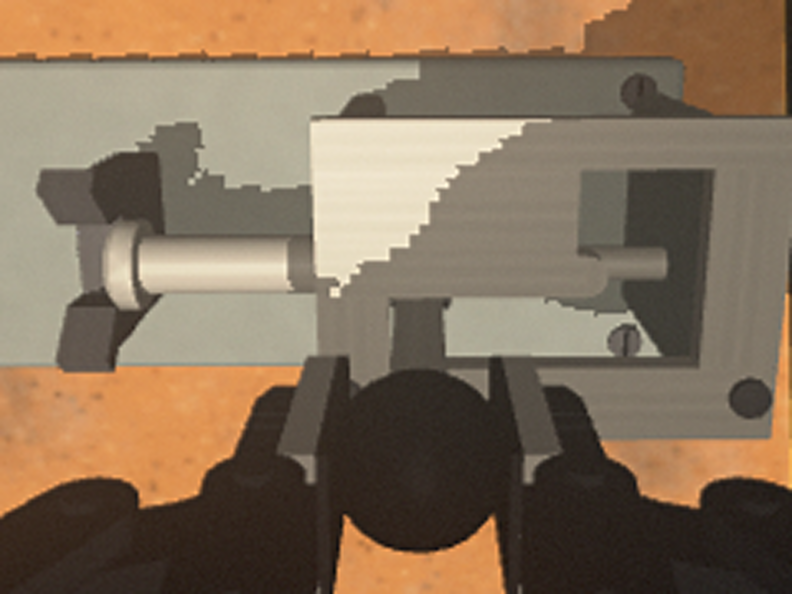

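```bash
python3 -m handwheel '[[-1,[0,0,1],[0,0,0]],[-1,[0,0,2],[0,0,0]],[-1,[0,0,3],[0,0,0]],[-1,[0,0,4],[0,0,0]],[-1,[0,0,4.6],[0,0,0]],[-1,[0,0,4.6],[0,0,0]],[-1,[0,0.5,4.6],[0,0,0]],[-1,[0,1,4.6],[0,0,0]]]'
python3 - <<'E'
from h import *
s,P,R=cur()
p,im=snap("wrist","w9",(190,120,430,300),3.3)
print(P,proj(p,P))
E
```

```text
t: 7.43
position: [0.5898, 0.151, 0.1413]
ee_rot: [0.528, -0.471, 0.531, 0.466]
ft_force: [2.0, -9.6, 0.4]
gripper_width: 0.0233
[0.58984164 0.1510348  0.1412927 ] [316.75503967 256.71903658]
```

View pics/w9.png

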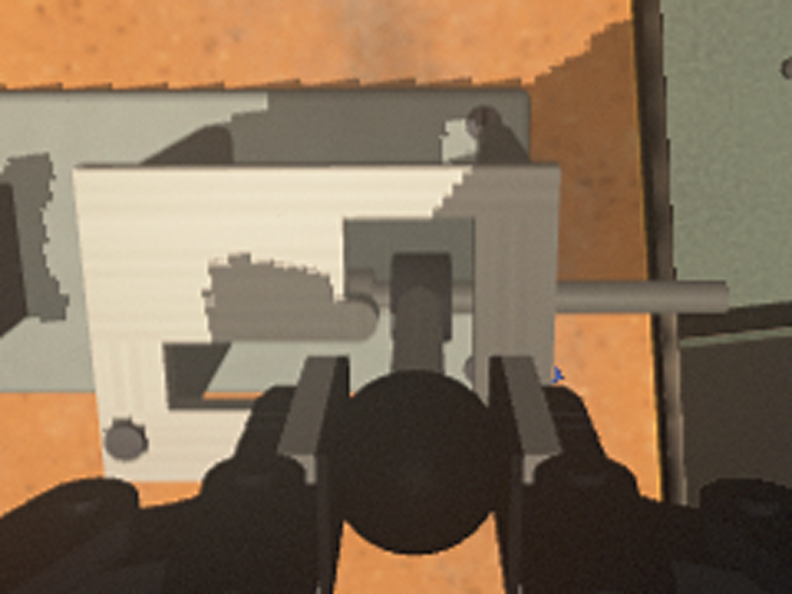

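```bash
python3 -m handwheel '[[-1,[0,0,0.2],[0,0,0]],[-1,[0,0.4,0.2],[0,0,0]],[-1,[0.1,0.8,0.2],[0,0,0]],[-1,[0.1,1.2,0.2],[0,0,0]],[-1,[0.2,1.6,0.2],[0,0,0]],[-1,[0.2,1.6,0.2],[0,0,0]]]'
python3 - <<'E'
from h import *
s,P,R=cur()
p,im=snap("wrist","w10",(190,120,430,300),3.3)
print(P,proj(p,P))
E
```

```text
t: 7.98
position: [0.5729, 0.1547, 0.1391]
ee_rot: [0.528, -0.47, 0.532, 0.467]
ft_force: [-0.8, -9.6, 2.9]
gripper_width: 0.0233
[0.57288905 0.1546734  0.13905955] [316.7480558  256.77820011]
```

View pics/w10.png

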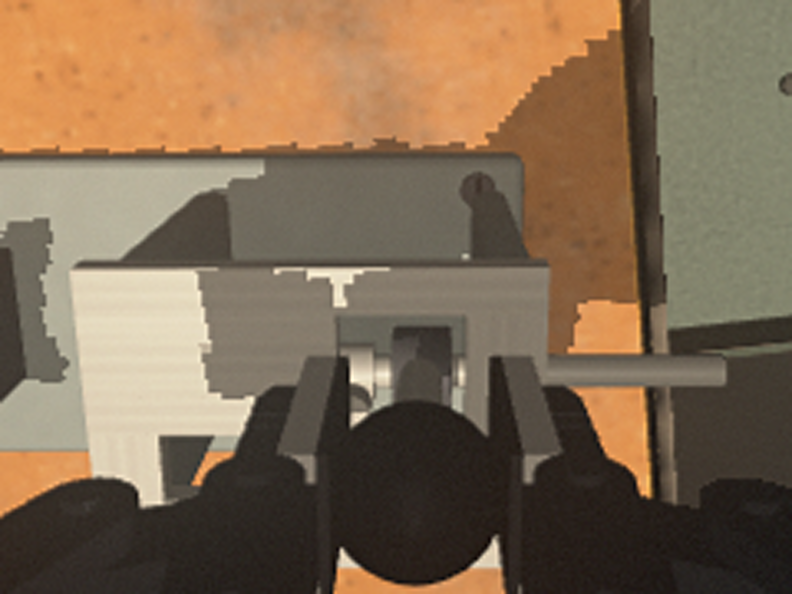

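```bash
python3 -m handwheel '[[-1,[0,0,-0.05],[-7,0,0]],[-1,[0,0,-0.1],[-14,0,0]],[-1,[0,0.2,-0.1],[-20,0,0]],[-1,[0.1,0.6,-0.1],[-25,0,0]],[-1,[0.1,0.9,-0.1],[-25,0,0]],[-1,[0.1,0.9,-0.1],[-25,0,0]]]'
python3 - <<'E'
from h import *
s,P,R=cur()
p,im=snap("wrist","w11",(190,120,430,300),3.3)
print(P,proj(p,P))
E
```

```text
t: 8.53
position: [0.5655, 0.1539, 0.1386]
ee_rot: [-0.413, 0.575, -0.418, -0.569]
ft_force: [2.9, -10.9, 1.3]
gripper_width: 0.0229
[0.56548953 0.15385506 0.13856225] [318.18171641 257.1041535 ]
```

View pics/w11.png

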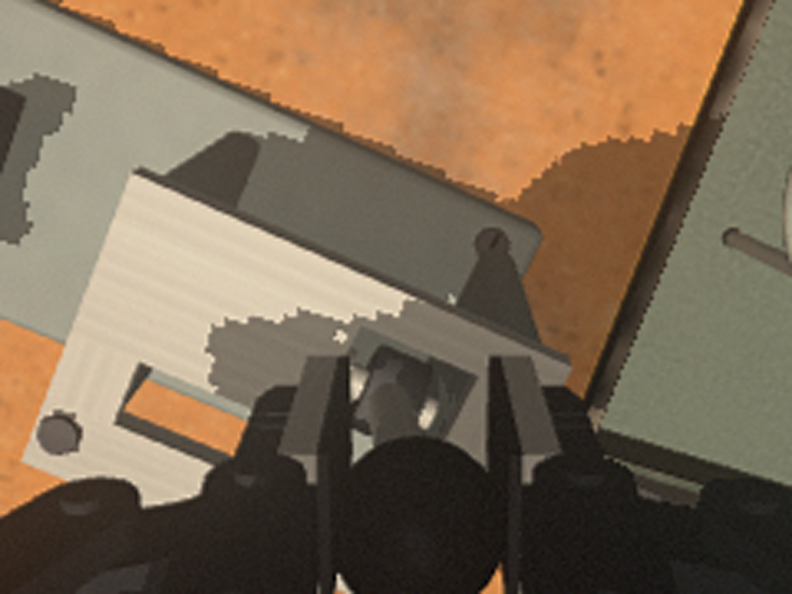

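```bash
python3 -m handwheel '[[-1,[0,0,-0.1],[-7,0,0]],[-1,[0.1,0.1,-0.2],[-14,0,0]],[-1,[0.2,0.4,-0.1],[-21,0,0]],[-1,[0.3,0.8,0],[-25,0,0]],[-1,[0.3,0.8,0],[-25,0,0]]]'
python3 - <<'E'
from h import *
s,P,R=cur()
p,im=snap("wrist","w12",(190,120,430,300),3.3)
print(P,proj(p,P),s["q"])
E
```

```text
t: 9.0
position: [0.5558, 0.1549, 0.1349]
ee_rot: [0.281, -0.648, 0.282, 0.649]
ft_force: [0.1, 0.0, -0.4]
gripper_width: -0.0005
[0.5557948  0.15490412 0.13485774] [319.22526008 257.90461797] [ 1.61833459e-01  4.39752679e-01 -1.29669490e-01  1.00317815e+00
  8.90499271e-05 -5.90246469e-01]
```

View pics/w12.png

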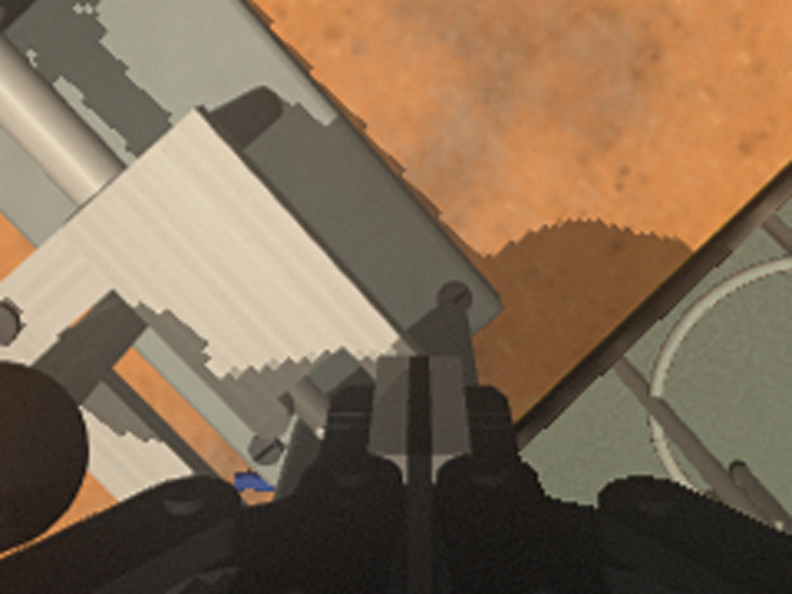

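```bash
python3 -m handwheel '[[0,[-4,0,0],[0,0,0]],[0,[-7,0,0],[7,0,0]],[0,[-7,0,0],[14,0,0]],[0,[-7,0,0],[21,0,0]],[0,[-7,0,0],[28,0,0]],[0,[-7,0,0],[35,0,0]],[0,[-7,0,0],[42,0,0]],[0,[-7,0,0],[49.5,0,0]]]'
python3 - <<'E'
from h import *
yw=-.115;y=np.array([-np.sin(yw),np.cos(yw)])
print(cur()[1],go([.5938,.107,.205],y))
E
```

```text
t: 9.72
position: [0.557, 0.1563, 0.2052]
ee_rot: [0.528, -0.471, 0.527, 0.471]
ft_force: [0.1, 0.7, 0.1]
gripper_width: 0.0427
[0.55704184 0.15631474 0.2051531 ] (array([ 0.01, -4.21, -4.48]), [array([0.1, 0. , 0. ]), array([-179.9,   -0. ,    0. ])])
```

```bash
python3 -m handwheel '[[0,[0,-3,-3],[0,0,0]],[0,[0,-4.2,-4.5],[0,0,0]],[0,[0,-4.2,-4.5],[0,0,0]],[0,[2,-4.2,-4.5],[0,0,0]],[0,[2,-4.2,-4.5],[0,0,0]]]'
python3 - <<'E'
from h import *
s,P,R=cur()
p,im=snap("wrist","w13",(190,120,430,300),3.3)
print(P,proj(p,P))
E
```

```text
t: 10.13
position: [0.5925, 0.1067, 0.1823]
ee_rot: [0.525, -0.471, 0.527, 0.474]
ft_force: [-1.1, 0.2, -1.3]
gripper_width: 0.0428
[0.59249247 0.10672604 0.18229982] [316.79737485 256.75785981]
```

View pics/w13.png

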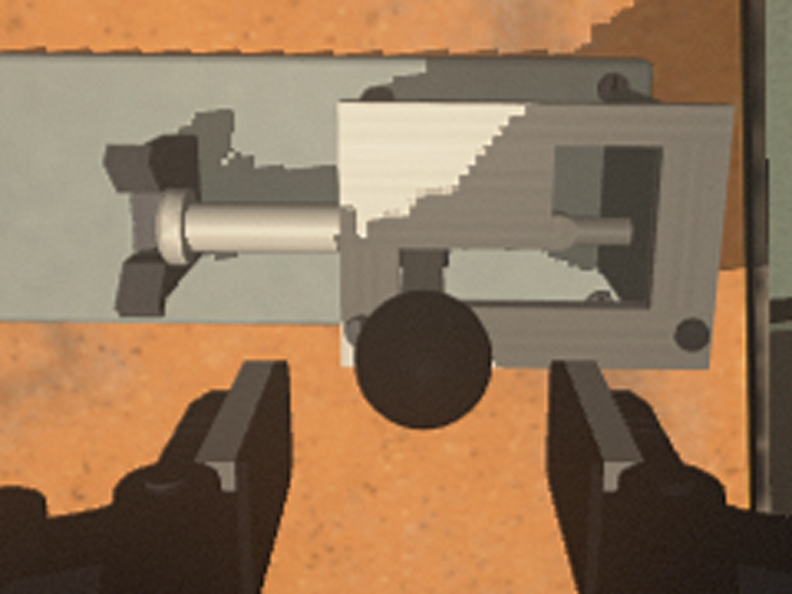

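Run:
```python
from h import *
p=viewer.camera_params("wrist");C=lambda x,y:(190+x/3.3-.3,120+y/3.3-.3)
b=plane(p,C(424,360),.145);print(b,go([b[0],b[1],.143]))
# gate corners for fixture check
for u in ((340,101),(735,103),(709,370),(342,366)): 
    g=plane(p,C(*u),.103);d=g[:2]-[.5784,.0287];print(g.round(4),(d@[.9934,-.1147]).round(4),(d@[.1147,.9934]).round(4))
d=b[:2]-[.5784,.0287];print((d@[.9934,-.1147]).round(4),(d@[.1147,.9934]).round(4))
```

```text
[0.59298042 0.10768835 0.145     ] [ 4.04 -0.08  0.08]
[0.547  0.0941 0.103 ] -0.0387 0.0614
[0.5567 0.1806 0.103 ] -0.039 0.1484
[0.6194 0.1733 0.103 ] 0.0241 0.1483
[0.6091 0.0866 0.103 ] 0.0238 0.061
0.0054 0.0801
```

```bash
python3 -m handwheel '[[0,[2,-0.1,0.1],[0,0,0]],[0,[3.9,-0.1,0.1],[0,0,0]],[0,[3.9,-0.1,0.1],[0,0,0]],[-1,[3.9,-0.1,0.1],[0,0,0]],[-1,[3.9,-0.1,0.1],[0,0,0]],[-1,[3.9,-0.1,0.1],[0,0,0]],[-1,[3.9,-0.1,0.1],[0,0,0]]]'; python3 -m handwheel '[[-1,[0,0,1],[0,0,0]],[-1,[0,0,2],[0,0,0]],[-1,[0,0,3],[0,0,0]],[-1,[0,0,4],[0,0,0]],[-1,[0,0,4.6],[0,0,0]],[-1,[0,0,4.7],[0,0,0]],[-1,[0,0,4.7],[0,0,0]]]'
python3 - <<'E'
from h import *
s,P,R=cur()
p,im=snap("wrist","w14",(190,120,430,300),3.3)
print(P,proj(p,P))
E
```

```text
t: 10.77
position: [0.5948, 0.1073, 0.1472]
ee_rot: [0.526, -0.473, 0.526, 0.473]
ft_force: [-2.3, -0.8, -0.1]
gripper_width: 0.023
t: 11.35
position: [0.6, 0.1518, 0.1468]
ee_rot: [0.525, -0.474, 0.527, 0.471]
ft_force: [-0.9, -8.0, -0.3]
gripper_width: 0.0228
[0.59995728 0.15176046 0.14683494] [316.82520141 256.78381405]
```

View pics/w14.png

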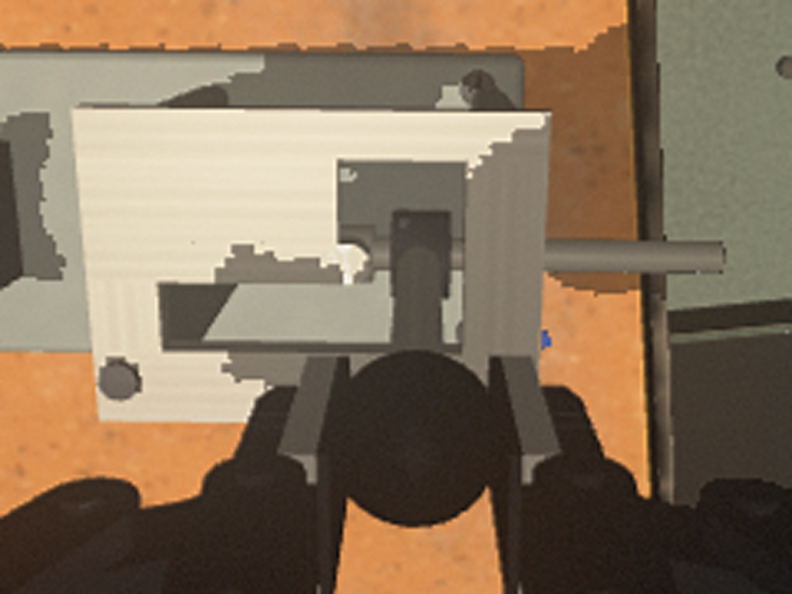

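```bash
python3 -m handwheel '[[-1,[0,0.77,0],[0,0,-4.9]],[-1,[0.04,1.53,0],[0,0,-9.7]],[-1,[0.15,2.29,0],[0,0,-14.6]],[-1,[0.15,2.29,0],[0,0,-14.6]]]'
python3 - <<'E'
from h import *
s,P,R=cur()
p,im=snap("wrist","w15",(190,120,430,300),3.3)
print(P,proj(p,P))
E
```

```text
t: 11.73
position: [0.5682, 0.1534, 0.1414]
ee_rot: [0.579, -0.536, 0.465, 0.402]
ft_force: [-2.6, -9.2, -3.3]
gripper_width: 0.0228
[0.56822243 0.15337934 0.14139753] [316.80617965 257.16942203]
```

View pics/w15.png

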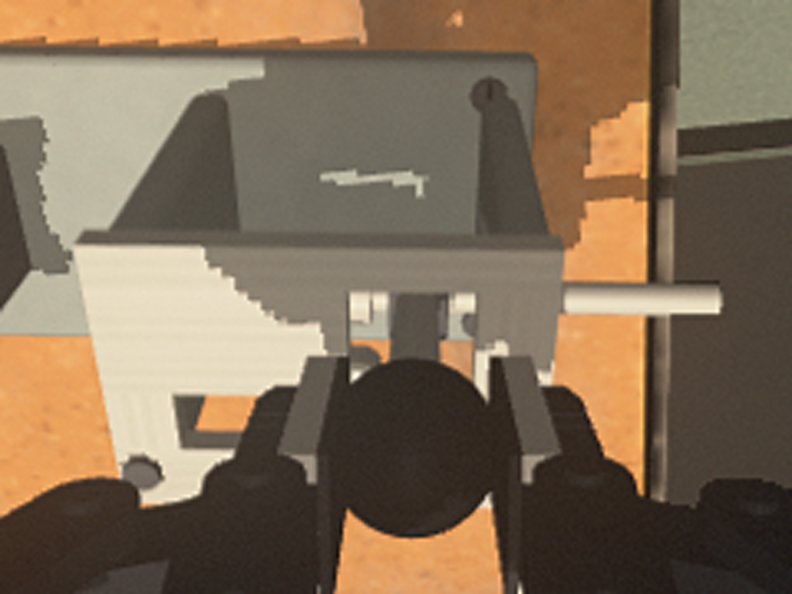

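Run:
```python
from h import *
s,P,R=cur();print(R.as_matrix().round(3))
x=np.array([.9934,-.1147,0]);y=np.array([.1147,.9934,0])
O=np.array([.5795,.027,0]);print((P-O)@x,(P-O)@y)
for th in (.37,.43,.47):
    T=O+x*(-.09*np.sin(th))+y*((P-O)@y)+np.array([0,0,.055+.09*np.cos(th)]);print(th,R.inv().apply(T-P)*100)
```

```text
[[ 0.245 -0.963  0.107]
 [-0.032  0.102  0.994]
 [-0.969 -0.247 -0.006]]
-0.02306315150175627 0.12491216571807043
0.37 [0.1216456  1.00969101 0.0093056 ]
0.43 [0.20229317 1.54352951 0.0142929 ]
0.47 [0.27378482 1.8963188  0.01766118]
```

```bash
python3 -m handwheel '[[-1,[0.05,0.6,0.05],[0,0,-4]],[-1,[0.13,1.15,0.05],[0,0,-8]],[-1,[0.23,1.7,0.05],[0,0,-11]],[-1,[0.23,1.7,0.05],[0,0,-11]],[-1,[0.23,1.7,0.05],[0,0,-11]]]'
python3 - <<'E'
from h import *
s,P,R=cur()
p,im=snap("wrist","w16",(190,120,430,300),3.3)
x=np.array([.9934,-.1147,0]);y=np.array([.1147,.9934,0])
O=np.array([.5795,.027,0]);print(P,(P-O)@x,(P-O)@y)
E
```

```text
t: 12.2
position: [0.5591, 0.1564, 0.1381]
ee_rot: [0.616, -0.578, 0.41, 0.343]
ft_force: [-2.2, -7.9, 1.2]
gripper_width: 0.0226
[0.55905348 0.1563713  0.13807444] -0.03515046590653711 0.12617223257261742
```

View pics/w16.png

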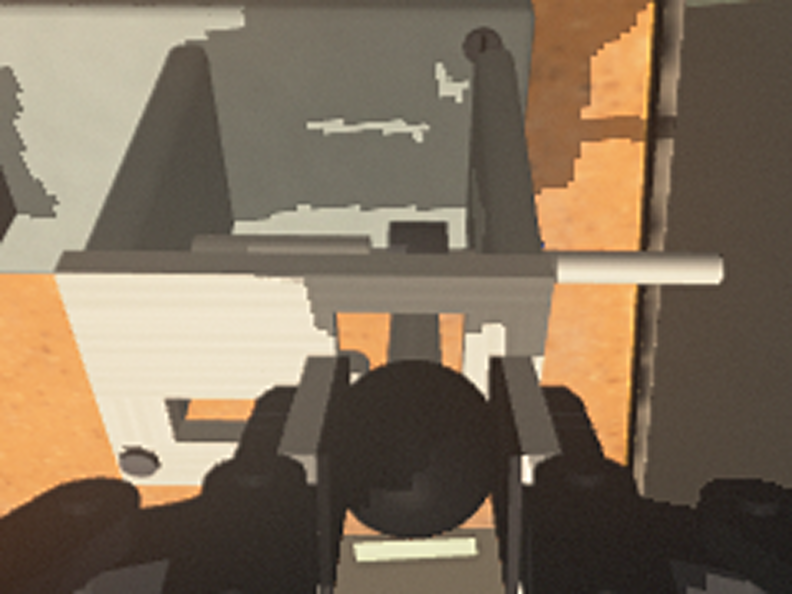

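```bash
python3 -m handwheel '[[-1,[0,0.4,0],[0,0,-3]],[-1,[0,0.4,0],[0,0,-3]],[-1,[0,0.4,-0.5],[0,0,-3]],[-1,[0,0.4,-1],[0,0,-3]],[-1,[0,0.4,-1.2],[0,0,-3]],[-1,[0,0.4,-1.2],[0,0,-3]]]'
python3 - <<'E'
from h import *
s,P,R=cur()
p,im=snap("wrist","w17",(190,120,430,300),3.3)
x=np.array([.9934,-.1147,0]);y=np.array([.1147,.9934,0])
O=np.array([.5795,.027,0]);print(P,(P-O)@x,(P-O)@y)
E
```

```text
t: 12.75
position: [0.5563, 0.1459, 0.1373]
ee_rot: [0.626, -0.588, 0.393, 0.327]
ft_force: [-5.1, -4.4, 3.5]
gripper_width: 0.0227
[0.55629597 0.14589911 0.1372637 ] -0.03668861582912359 0.11545287498425025
```

View pics/w17.png

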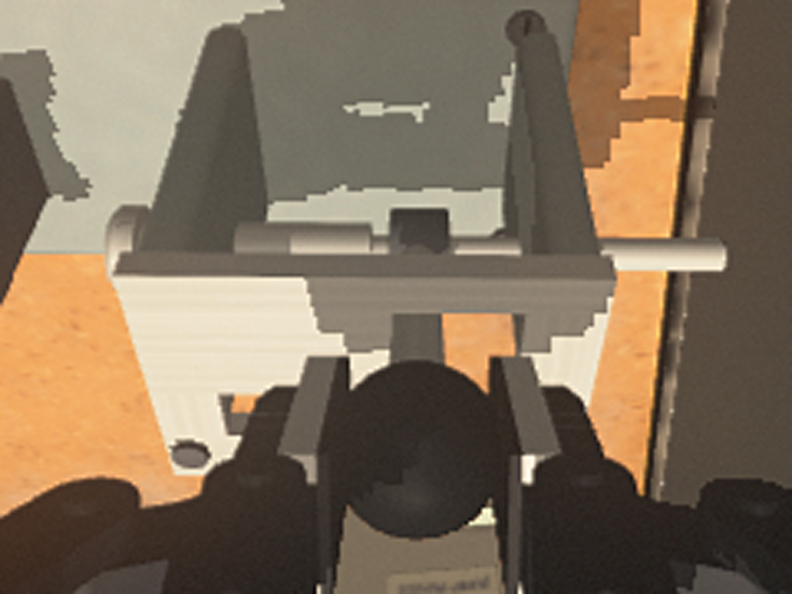

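```bash
python3 -m handwheel '[[-0.3,[0,0,0],[0,0,0]],[0,[0,0,0],[0,0,0]],[0,[0,0,0],[0,0,0]],[0,[-4,0,0],[0,0,7]],[0,[-8,0,0],[0,0,14]],[0,[-10,0,0],[0,0,21]],[0,[-10,0,0],[0,0,28]],[0,[-10,0,0],[0,0,28]]]'
python3 - <<'E'
from h import *
s,P,R=cur()
p,im=snap("wrist","w18")
print(P,R.as_matrix().round(2),proj(p,[.557,.146,.137]))
E
```

```text
t: 13.47
position: [0.5096, 0.1537, 0.2303]
ee_rot: [0.531, -0.477, 0.52, 0.469]
ft_force: [0.7, 0.3, 0.7]
gripper_width: 0.0427
[0.50961526 0.15366486 0.23033713] [[ 0.02 -0.99  0.1 ]
 [ 0.    0.1   0.99]
 [-1.   -0.02  0.  ]] [313.29237193 253.60871738]
```

View pics/w18.png

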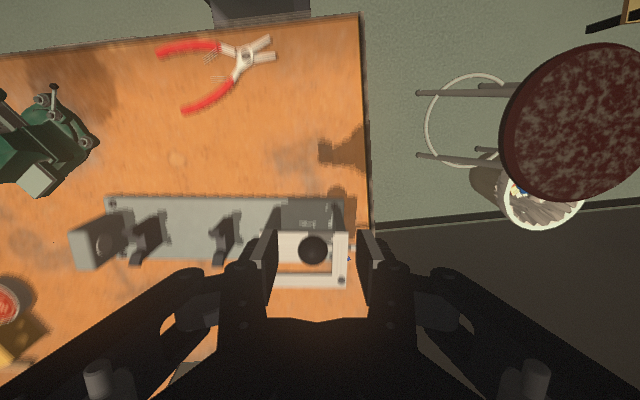

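Run:
```python
from h import *
ps,pd=viewer.camera_params("scene"),viewer.camera_params("side")
a=plane(ps,(310+185/6,120+318/6),.008);b=plane(ps,(310+385/6,120+188/6),.008);print(a,b,(a+b)/2,np.linalg.norm(a-b))
d=b-a;perp=np.array([d[1],-d[0]])
print(cur()[0]["q"],go([.535,-.40,.25],perp))
```

```text
[ 0.55774421 -0.33837386  0.008     ] [ 0.50915251 -0.47710653  0.008     ] [ 0.53344836 -0.40774019  0.008     ] 0.14699627592651926
[ 0.17107291  0.29800018 -0.09487729  1.17365625 -0.00124255  0.27778533] (array([ -2.34,  -8.2 , -54.67]), [array([-76.8,  -0.2,   0.2]), array([103.2,   0.2,   0.2])])
```

```bash
python3 -m handwheel '[[0.2,[-2,-0.5,-4],[-7,0,0]],[0.2,[-2.3,-1,-8],[-14,0,0]],[0.2,[-2.3,-2,-12],[-21,0,0]],[0.2,[-2.3,-3,-16],[-28,0,0]],[0.2,[-2.3,-3,-20],[-35,0,0]],[0.2,[-2.3,-4,-24],[-42,0,0]],[0.2,[-2.3,-4,-28],[-49,0,0]],[0.2,[-2.3,-4,-32],[-56,0,0]]]'
python3 - <<'E'
from h import *
perp=np.array([-.1387,.0486])
print(cur()[0]["q"],cur()[1],go([.535,-.405,.25],perp))
E
```

```text
t: 14.18
position: [0.5177, -0.1455, 0.2478]
ee_rot: [-0.267, 0.662, -0.264, -0.649]
ft_force: [0.8, -0.3, 0.2]
gripper_width: 0.0511
[-0.39454333  0.28595165 -0.0554001   1.21157878  0.00473372 -1.19587164] [ 0.5177492  -0.14551462  0.24776525] (array([ -0.13,  17.44, -19.29]), [array([-24.8,  -1. ,   0.4]), array([155.2,   0.6,   1.3])])
```

```bash
python3 -m handwheel '[[0.2,[0,3,-3],[-7,0,0]],[0.2,[0,6,-6],[-14,0,0]],[0.2,[0,9,-9],[-20,0,0]],[0.2,[0,11.5,-12.5],[-24.8,0,0]],[0.2,[0,14,-15.5],[-24.8,-1,0]],[0.2,[0,17,-19],[-24.8,-1,0]],[0.2,[0,17.4,-19.3],[-24.8,-1,0.4]],[0.2,[0,17.4,-19.3],[-24.8,-1,0.4]]]'
python3 - <<'E'
from h import *
print(cur()[1]);p,im=snap("wrist","w19")
E
```

```text
t: 14.85
position: [0.5331, -0.4074, 0.2469]
ee_rot: [0.122, -0.696, 0.122, 0.697]
ft_force: [-0.6, -0.2, -0.6]
gripper_width: 0.0509
[ 0.53309297 -0.40735337  0.24685805]
```

View pics/w19.png

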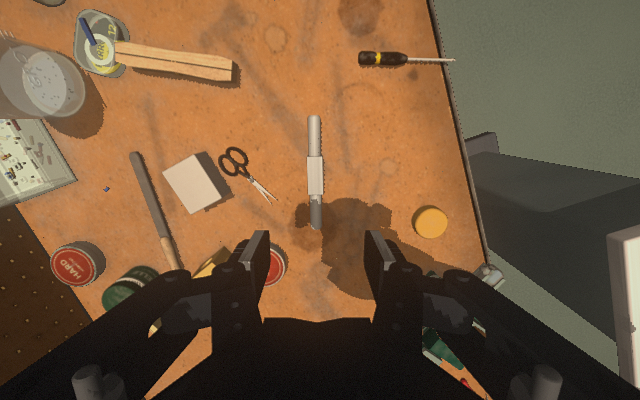

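Run:
```python
import cv2
im=cv2.imread("pics/w19_raw.png");cv2.imwrite("pics/w19c.png",cv2.resize(im[105:240,270:360],None,fx=4.4,fy=4.4,interpolation=cv2.INTER_CUBIC))
```

```text
(no output)
```

View pics/w19c.png

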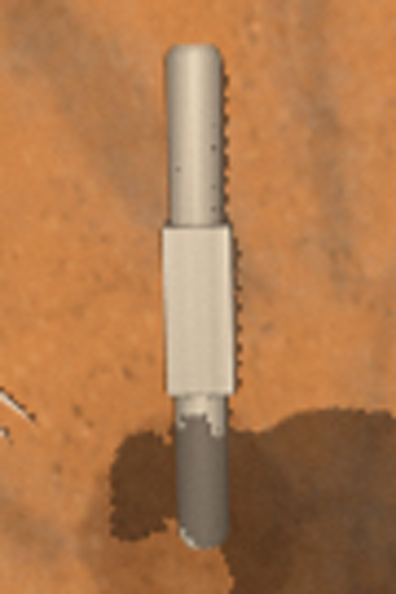

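Run:
```python
from h import *
p=viewer.camera_params("wrist");C=lambda x,y:(270+x/4.4-.3,105+y/4.4-.3)
t=plane(p,C(198,227),.02);b=plane(p,C(201,395),.02);m=(t+b)/2;print(t,b,m,np.linalg.norm(t-b))
e=plane(p,C(194,45),.012);f=plane(p,C(203,548),.008);print(e,f,(e+f)/2,np.linalg.norm(e-f))
d=(t-b)*.3+(e-f)*.7;d/=np.linalg.norm(d);print(d,np.arctan2(-d[0],d[1]))
s,P,R=cur()
perp=np.array([d[1],-d[0]])
for z in (.10,.012): print(go([m[0],m[1],z],perp))
print(go([(e+f)[0]/2,(e+f)[1]/2,.012],perp))
```

```text
[ 0.52928141 -0.42662143  0.02      ] [ 0.54532088 -0.37963754  0.02      ] [ 0.53730115 -0.40312949  0.02      ] 0.049646254855869154
[ 0.51336022 -0.47409285  0.012     ] [ 0.56286952 -0.32922326  0.008     ] [ 0.53811487 -0.40165805  0.01      ] 0.15314819895860743
[-0.32326427 -0.9460308   0.02293331] 2.812325839411098
(array([14.73, -0.29, -0.36]), [array([-0.9,  0.1,  0. ]), array([ 1.791e+02,  1.000e-01, -2.000e-01])])
(array([23.53, -0.28, -0.38]), [array([-0.9,  0.1,  0. ]), array([ 1.791e+02,  1.000e-01, -2.000e-01])])
(array([23.53, -0.45, -0.41]), [array([-0.9,  0.1,  0. ]), array([ 1.791e+02,  1.000e-01, -2.000e-01])])
```

```bash
python3 -m handwheel '[[0.2,[4,-0.3,-0.4],[-0.9,0,0]],[0.2,[8,-0.3,-0.4],[-0.9,0,0]],[0.2,[12,-0.3,-0.4],[-0.9,0,0]],[0.2,[16,-0.3,-0.4],[-0.9,0,0]],[0.2,[19,-0.3,-0.4],[-0.9,0,0]],[0.2,[21.5,-0.3,-0.4],[-0.9,0,0]],[0.2,[22,-0.3,-0.4],[-0.9,0,0]],[0.2,[22,-0.3,-0.4],[-0.9,0,0]]]'
python3 - <<'E'
from h import *
print(cur()[1]);p,im=snap("wrist","w20",(170,100,470,300),2.6);print(go([.5376,-.4025,.0225],np.array([-.946,.3233])))
E
```

```text
t: 15.57
position: [0.536, -0.3982, 0.0268]
ee_rot: [0.116, -0.695, 0.113, 0.7]
ft_force: [0.4, 0.1, -0.1]
gripper_width: 0.0513
[ 0.53595126 -0.39823606  0.02681726]
(array([ 0.66,  0.24, -0.12]), [array([0.2, 0.2, 0.1]), array([-1.798e+02, -1.000e-01,  3.000e-01])])
```

View pics/w20.png

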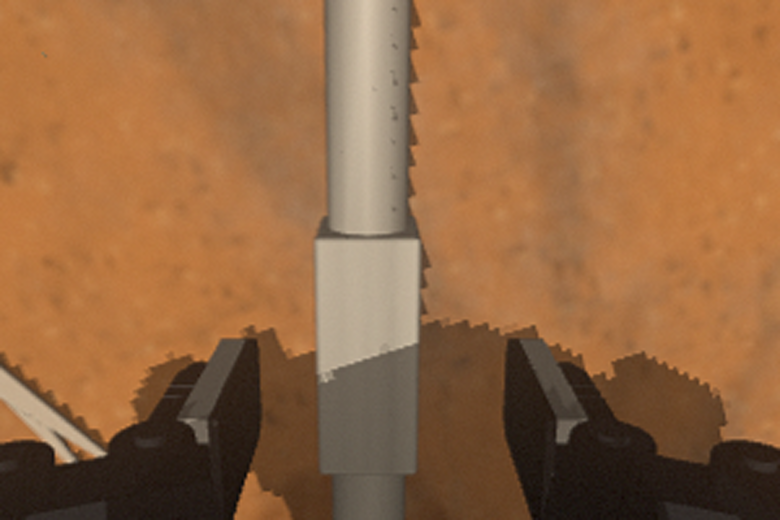

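Run:
```python
from h import *
p=viewer.camera_params("wrist");C=lambda x,y:(170+x/2.6-.3,100+y/2.6-.3)
t=plane(p,C(368,237),.02);b=plane(p,C(368,473),.02);m=(t+b)/2;print(t,b,m,np.linalg.norm(t-b))
d=t-b;print(np.arctan2(d[0],d[1]));perp=np.array([d[1],-d[0]])
print(go([m[0],m[1],.0225],perp), cur()[1])
```

```text
[ 0.53096136 -0.43174     0.02      ] [ 0.54732288 -0.38409469  0.02      ] [ 0.53914212 -0.40791735  0.02      ] 0.050376330087887
-2.8108072240405026
(array([ 0.65,  0.71, -0.44]), [array([0.3, 0.2, 0.1]), array([-1.797e+02, -1.000e-01,  3.000e-01])]) [ 0.53728378 -0.39983234  0.02906322]
```

```bash
python3 -m handwheel '[[0.2,[0.3,0.65,-0.35],[0,0,0]],[0.2,[0.5,0.65,-0.35],[0,0,0]],[0.2,[0.5,0.65,-0.35],[0,0,0]]]'
python3 - <<'E'
from h import *
p,im=snap("wrist","w21",(170,100,470,300),2.6);print(cur()[1],go([.5391,-.4079,.0225]))
E
```

```text
t: 15.87
position: [0.5395, -0.41, 0.0254]
ee_rot: [-0.115, 0.698, -0.116, -0.698]
ft_force: [-0.6, 0.4, -0.4]
gripper_width: 0.0513
[ 0.53916638 -0.40957545  0.02506285] [ 0.26 -0.16  0.06]
```

View pics/w21.png

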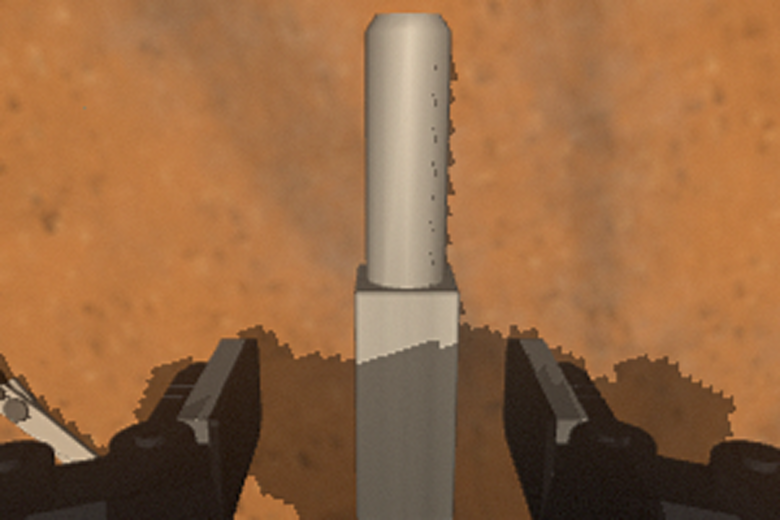

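```bash
python3 -m handwheel '[[0.2,[0.25,-0.1,0.3],[0,0,0]],[0.2,[0.25,-0.1,0.3],[0,0,0]],[-1,[0.25,-0.1,0.3],[0,0,0]],[-1,[0.25,-0.1,0.3],[0,0,0]],[-1,[0.25,-0.1,0.3],[0,0,0]],[-1,[0.25,-0.1,0.3],[0,0,0]],[-1,[0.25,-0.1,0.3],[0,0,0]]]'
python3 - <<'E'
from h import *
p,im=snap("wrist","w22",(170,100,470,300),2.6);print(cur()[1])
E
```

```text
t: 16.5
position: [0.5359, -0.4067, 0.0214]
ee_rot: [0.115, -0.697, 0.115, 0.699]
ft_force: [-0.8, -0.2, 2.9]
gripper_width: 0.0184
[ 0.53591987 -0.40670069  0.02136481]
```

View pics/w22.png

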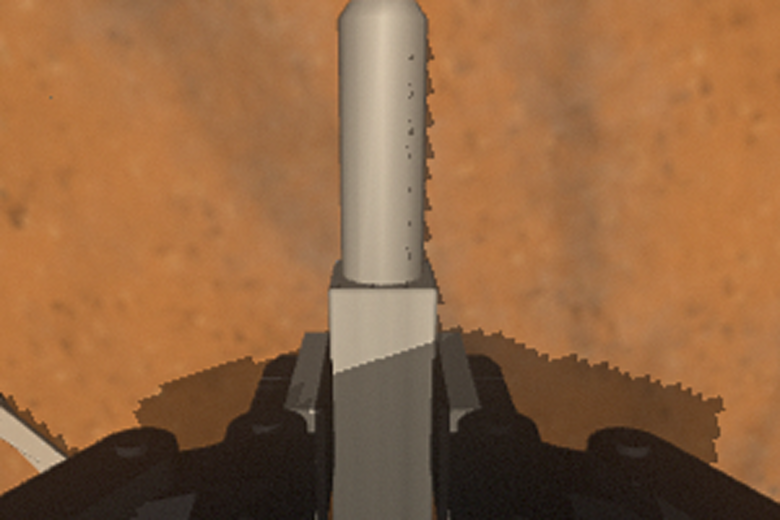

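Run:
```python
from h import *
p=viewer.camera_params("wrist");s,P,R=cur()
e=plane(p,(170+383/2.6,100+289/2.6),.020);print(R.inv().apply(e-P))
e=plane(p,(170+383/2.6,100-2/2.6),.010);print(R.inv().apply(e-P))
O=np.array([.5795,.027,0]);x=np.array([.9934,-.1147,0]);y=np.array([.1147,.9934,0])
print(s["q"]); print(go([P[0],P[1],.14],-x[:2]))
S=O+y*(-.053);print(S,go([S[0],S[1],.14],-x[:2]))
```

```text
[ 0.00134689  0.02436201 -0.00126977]
[ 0.0113174   0.07505763 -0.00127744]
[-7.43103137e-01  7.15928145e-01  3.72641181e-02  8.95066497e-01
 -6.60266223e-04 -1.98690114e+00]
(array([-1.186e+01, -1.000e-02,  4.000e-02]), [array([-12.1,   0.2,   0.1]), array([ 1.679e+02,  1.000e-01, -2.000e-01])])
[ 0.5734209 -0.0256502  0.       ] (array([-11.82, -37.3 ,   8.72]), [array([-12.1,   0.2,   0.1]), array([ 1.679e+02,  1.000e-01, -2.000e-01])])
```

```bash
python3 -m handwheel '[[-1,[-4,0,0],[0,0,0]],[-1,[-8,0,0],[0,0,0]],[-1,[-12,-2,0.5],[0,0,0]],[-1,[-13.9,-6,1.5],[-4,0,0]],[-1,[-13.9,-10,2.5],[-8,0,0]],[-1,[-13.9,-14,3.5],[-12,0,0]],[-1,[-13.9,-18,4.5],[-12,0,0]],[-1,[-13.9,-22,5.5],[-12,0,0]]]'
python3 - <<'E'
from h import *
O=np.array([.5795,.027,0]);x=np.array([.9934,-.1147,0]);y=np.array([.1147,.9934,0])
S=O+y*(-.043);print(cur()[1],S,go([S[0],S[1],.16],-x[:2]))
E
```

```text
t: 17.22
position: [0.5538, -0.1829, 0.16]
ee_rot: [0.042, -0.705, 0.041, 0.707]
ft_force: [1.2, -0.3, -2.3]
gripper_width: 0.0186
[ 0.55380404 -0.18294481  0.16004186] [ 0.5745679 -0.0157162  0.       ] (array([  0.03, -16.85,  -0.09]), [array([-0.2,  0.2,  0.1]), array([179.8,   0.2,  -0.3])])
```

```bash
python3 -m handwheel '[[-1,[0,-4,0],[0,0,0]],[-1,[0,-8,0],[0,0,0]],[-1,[0,-12,0],[0,0,0]],[-1,[0,-16,0],[0,0,0]],[-1,[0,-16.8,0],[0,0,0]],[-1,[0,-16.8,0],[0,0,0]],[-1,[0,-16.8,0],[0,0,0]]]'
python3 - <<'E'
from h import *
O=np.array([.5795,.027,0]);x=np.array([.9934,-.1147,0]);y=np.array([.1147,.9934,0])
S=O+y*(-.043);print(cur()[1],S,go([S[0],S[1],.16],-x[:2]))
snap("wrist","w23")
snap("side","s23",(270,100,400,260),4)
E
```

```text
t: 17.8
position: [0.5737, -0.0177, 0.1601]
ee_rot: [0.041, -0.704, 0.041, 0.707]
ft_force: [-0.4, -0.5, -2.9]
gripper_width: 0.0185
[ 0.57369258 -0.01773466  0.16007482] [ 0.5745679 -0.0157162  0.       ] (array([ 0.01, -0.21, -0.06]), [array([-0.1,  0.2,  0. ]), array([ 1.799e+02,  1.000e-01, -4.000e-01])])
```

View pics/w23.png

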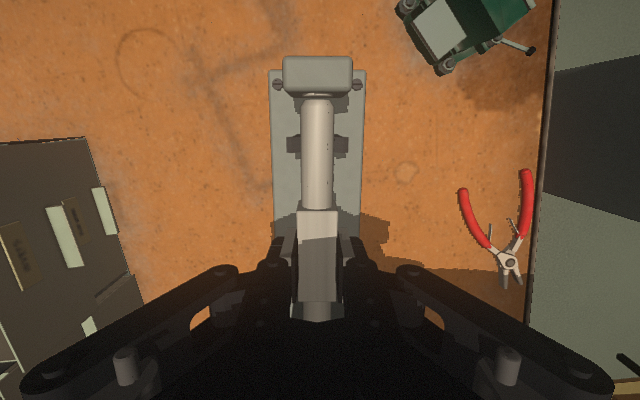

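View pics/s23.png

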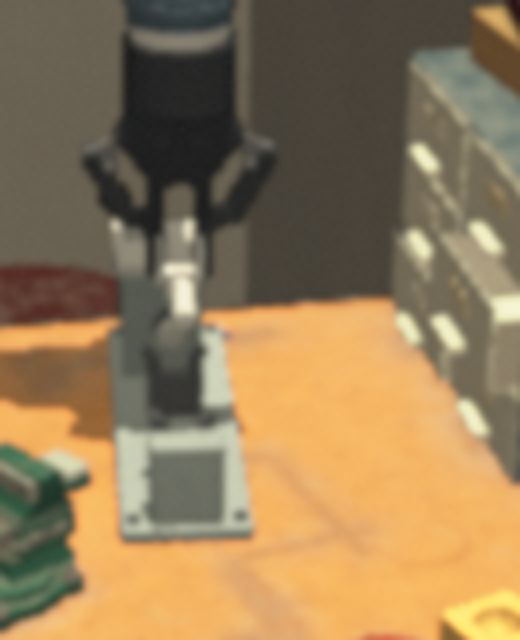

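Run:
```python
from h import *
p=viewer.camera_params("wrist");s,P,R=cur()
O=np.array([.5795,.027,0]);x=np.array([.9934,-.1147,0]);y=np.array([.1147,.9934,0])
def F(X): d=X-O;return (d@x).round(4),(d@y).round(4)
print("tcp",F(P))
print("stop top L,R",F(plane(p,(285,91),.074)),F(plane(p,(351,91),.074)))
print("base",F(plane(p,(269,70),.012)),F(plane(p,(367,70),.012)),F(plane(p,(274,235),.012)),F(plane(p,(360,235),.012)))
print("rest",F(plane(p,(289,135),.067)),F(plane(p,(348,135),.067)))
print("arbor end",F(plane(p,(317,98),.148)),"sq",F(plane(p,(298,210),.158)),F(plane(p,(337,210),.158)))
```

```text
tcp (np.float64(-0.0003), np.float64(-0.0465))
stop top L,R (np.float64(0.0231), np.float64(-0.1326)) (np.float64(-0.0237), np.float64(-0.1325))
base (np.float64(0.0433), np.float64(-0.1564)) (np.float64(-0.045), np.float64(-0.156)) (np.float64(0.0458), np.float64(0.0036)) (np.float64(-0.0445), np.float64(0.0041))
rest (np.float64(0.0218), np.float64(-0.1018)) (np.float64(-0.0231), np.float64(-0.1016))
arbor end (np.float64(0.0008), np.float64(-0.1225)) sq (np.float64(0.01), np.float64(-0.0715)) (np.float64(-0.0085), np.float64(-0.0714))
```

```bash
python3 -m handwheel '[[-1,[2,-0.4,0],[0,0,0]],[-1,[4,-0.4,0],[0,0,0]],[-1,[6,-0.4,0],[0,0,0]],[-1,[7,-0.4,0],[0,0,0]],[-1,[8,-0.4,0],[0,0,0]],[-1,[8.7,-0.4,0],[0,0,0]],[-1,[9.2,-0.4,0],[0,0,0]],[-1,[9.2,-0.4,0],[0,0,0]]]'
python3 - <<'E'
from h import *
print(cur()[1])
snap("wrist","w24")
snap("side","s24",(270,100,400,260),4)
E
```

```text
t: 18.57
position: [0.5741, -0.0142, 0.0681]
ee_rot: [0.042, -0.705, 0.041, 0.707]
ft_force: [-0.8, 0.0, -3.0]
gripper_width: 0.0186
[ 0.57405384 -0.01422183  0.06807116]
```

View pics/w24.png

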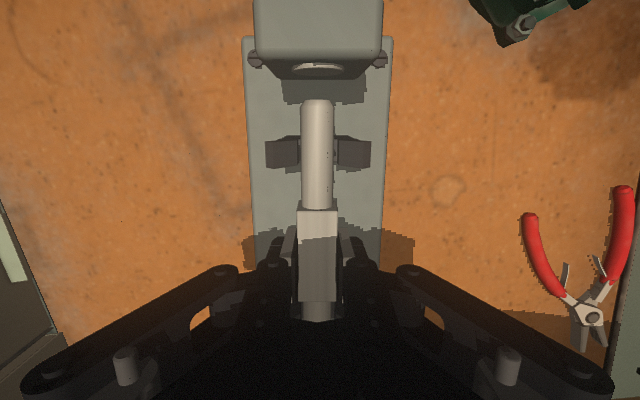

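```bash
python3 -m handwheel '[[-1,[0.1,0,0],[0,0,0]],[-1,[0.15,0,0],[0,0,0]],[-1,[0.15,0,0],[0,0,0]],[-0.4,[0.15,0,0],[0,0,0]],[-0.2,[0.15,0,0],[0,0,0]],[-0.1,[0.15,0,0],[0,0,0]],[0,[0.15,0,0],[0,0,0]],[0,[-1,0,0],[0,0,0]]]'; python3 -m handwheel '[[0,[-4,0,0],[0,0,0]],[0,[-8,0,0],[0,0,0]],[0,[-12,0,0],[0,0,0]],[0,[-12,0,0],[0,0,0]],[0,[-12,0,0],[0,0,0]]]';python3 - <<'E'
from h import *
print(cur()[1],cur()[0]["q"])
snap("wrist","w25")
snap("side","s25",(270,130,370,250),5);snap("scene","c25",(200,190,330,320),4.5)
E
```

```text
t: 19.33
position: [0.5728, -0.0137, 0.077]
ee_rot: [0.042, -0.704, 0.041, 0.708]
ft_force: [0.2, 0.2, -0.3]
gripper_width: 0.0426
t: 19.75
position: [0.5772, -0.0144, 0.2022]
ee_rot: [-0.042, 0.707, -0.041, -0.704]
ft_force: [-0.5, 0.9, -0.9]
gripper_width: 0.0425
[ 0.57721369 -0.01443377  0.20216064] [-1.35542837e-01  3.94754385e-01 -1.82443231e-02  1.15344695e+00
  1.35912854e-03 -1.58877549e+00]
```

View pics/w25.png

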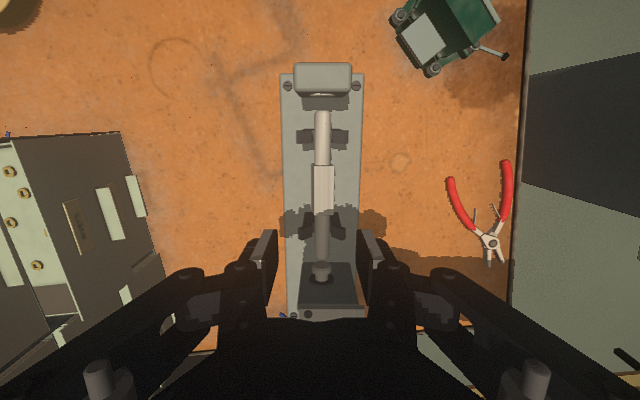

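View pics/c25.png

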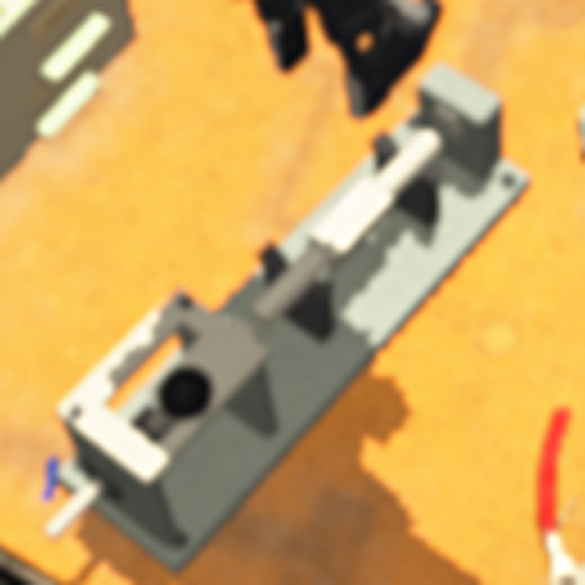

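View pics/s25.png

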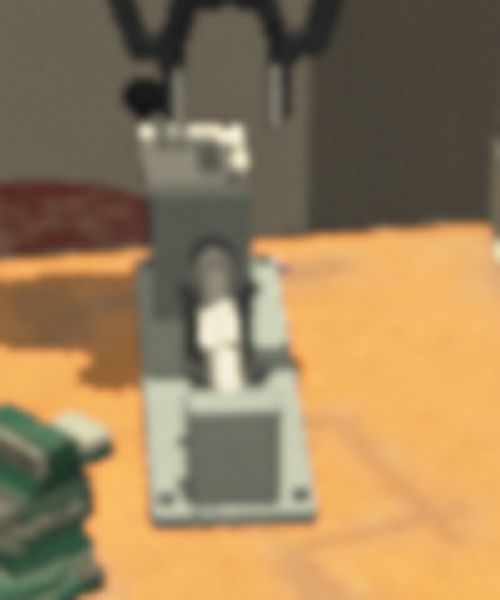

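```bash
cat >> h.py <<'E'
def goR(P,Rt):
    s,p,R=cur();return (R.inv().apply(np.asarray(P)-p)*100).round(2),(R.inv()*Rt).as_rotvec(degrees=True).round(1)
E
python3 - <<'E'
from h import *
q=[0.626,-0.588,0.393,0.327];Rt=Ro.from_quat([q[1],q[2],q[3],q[0]]);print(Rt.as_matrix().round(3))
K_=np.array([.5563,.1459,.1373]);H=K_-.09*Rt.as_matrix()[:,0];print(H,goR(H,Rt))
E
```

```text
[[ 0.477 -0.872  0.108]
 [-0.053  0.094  0.994]
 [-0.877 -0.48  -0.001]]
[0.51339523 0.15065352 0.21627205] (array([ -1.83, -15.64,   7.94]), array([ 87.3,  22.7, -22.7]))
```

```bash
python3 -m handwheel '[[0,[-0.5,-1.2,0.6],[6.5,1.7,-1.7]],[0,[-1,-2.4,1.2],[13,3.4,-3.4]],[0,[-1.5,-3.6,1.8],[19.5,5.1,-5.1]],[0,[-2,-4.8,2.4],[26,6.8,-6.8]],[0,[-2,-6,3],[32.5,8.5,-8.5]],[0,[-2,-7.2,3.6],[39,10.1,-10.1]],[0,[-2,-8.4,4.3],[45.5,11.8,-11.8]],[0,[-2,-9.6,4.9],[52,13.5,-13.5]]]';python3 - <<'E'
from h import *
q=[0.626,-0.588,0.393,0.327];Rt=Ro.from_quat([q[1],q[2],q[3],q[0]])
K_=np.array([.5563,.1459,.1373]);H=K_-.09*Rt.as_matrix()[:,0];print(cur()[1],goR(H,Rt))
E
```

```text
t: 20.57
position: [0.5355, 0.0872, 0.2167]
ee_rot: [-0.422, 0.689, -0.272, -0.523]
ft_force: [0.4, -0.3, -0.1]
gripper_width: 0.0428
[0.53549866 0.08719354 0.21666948] (array([-0.21, -1.33,  6.58]), array([35. ,  9.1, -9.2]))
```

```bash
python3 -m handwheel '[[0,[-0.1,-0.3,1.3],[6.2,1.6,-1.6]],[0,[-0.1,-0.5,2.6],[12.4,3.2,-3.2]],[0,[-0.2,-0.8,4],[18.6,4.8,-4.8]],[0,[-0.2,-1.1,5.3],[24.8,6.4,-6.4]],[0,[-0.2,-1.3,6.6],[31,8,-8]],[0,[-0.2,-1.3,6.6],[35,9.1,-9.2]],[0,[-0.2,-1.3,6.6],[35,9.1,-9.2]]]';python3 - <<'E'
from h import *
q=[0.626,-0.588,0.393,0.327];Rt=Ro.from_quat([q[1],q[2],q[3],q[0]])
K_=np.array([.5563,.1459,.1373]);print(cur()[1],goR(K_,Rt))
p,_=snap("wrist","w26");print(proj(p,K_))
E
```

```text
t: 21.15
position: [0.5116, 0.151, 0.215]
ee_rot: [0.624, -0.59, 0.392, 0.33]
ft_force: [0.7, -0.5, -0.6]
gripper_width: 0.0429
[0.51159839 0.15103855 0.21502857] (array([ 8.98, -0.24, -0.04]), array([ 0.4,  0.1, -0.1]))
[316.39759345 206.83740295]
```

View pics/w26.png

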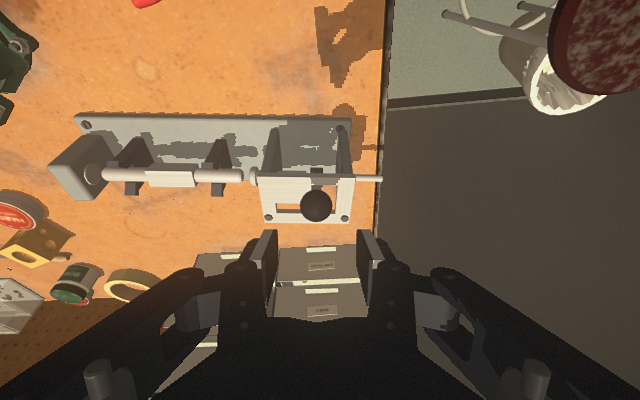

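```bash
python3 -m handwheel '[[0,[3,-0.1,0],[0,0,0]],[0,[6,-0.2,0],[0,0,0]],[0,[8.5,-0.2,0],[0,0,0]],[0,[9,-0.2,0],[0,0,0]],[0,[9,-0.2,0],[0,0,0]],[0,[9,-0.2,0],[0,0,0]]]';python3 - <<'E'
from h import *
p,_=snap("wrist","w27",(190,120,430,300),3.3);s,P,R=cur();print(P,proj(p,P))
E
```

```text
t: 21.7
position: [0.5592, 0.1449, 0.14]
ee_rot: [0.625, -0.59, 0.392, 0.328]
ft_force: [-0.3, -0.1, 1.3]
gripper_width: 0.0426
[0.55965449 0.14521909 0.14106339] [317.56830015 260.143578  ]
```

View pics/w27.png

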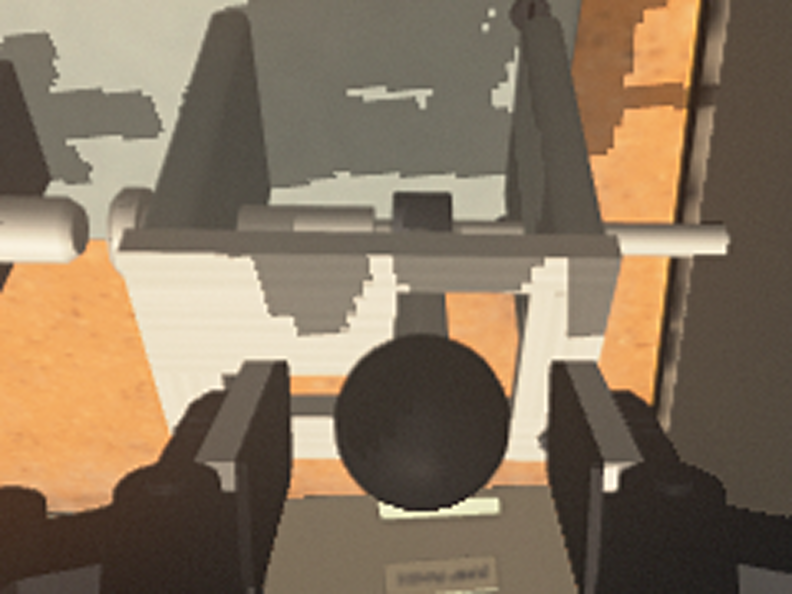

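```bash
python3 -m handwheel '[[0,[0,0.6,0],[0,0,0]],[0,[0,0.6,0],[0,0,0]],[-1,[0,0.6,0],[0,0,0]],[-1,[0,0.6,0],[0,0,0]],[-1,[0,0.6,0],[0,0,0]],[-1,[0,0.6,0],[0,0,0]],[-1,[0,0.6,0],[0,0,0]]]';python3 - <<'E'
from h import *
p,_=snap("wrist","w28",(190,120,430,300),3.3);s,P,R=cur();print(P,proj(p,P))
O=np.array([.5795,.027,0]);x=np.array([.9934,-.1147,0]);y=np.array([.1147,.9934,0]);print((P-O)@x,(P-O)@y)
E
```

```text
t: 22.33
position: [0.5546, 0.1461, 0.1385]
ee_rot: [0.626, -0.59, 0.39, 0.328]
ft_force: [-4.7, -1.3, 6.2]
gripper_width: 0.0231
[0.55458179 0.14605799 0.13846153] [316.75324214 257.75700584]
-0.038409696834470645 0.11541408959140341
```

View pics/w28.png

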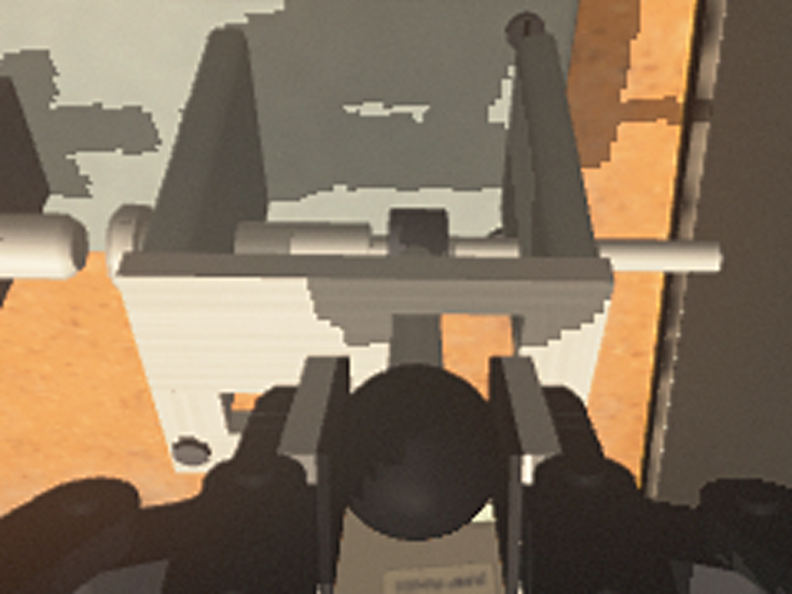

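```bash
python3 -m handwheel '[[-1,[0,0,0.4],[0,0,0]],[-1,[0,0,0.8],[0,0,0]],[-1,[0,0,1.2],[0,0,0]],[-1,[0,0,1.2],[0,0,0]],[-1,[0,0,1.2],[0,0,0]]]';python3 - <<'E'
from h import *
p,_=snap("wrist","w29",(190,120,430,300),3.3);s,P,R=cur();print(P,proj(p,P))
O=np.array([.5795,.027,0]);x=np.array([.9934,-.1147,0]);y=np.array([.1147,.9934,0]);print((P-O)@x,(P-O)@y)
c=lambda t: x*(-.09*np.sin(t))+np.array([0,0,.09*np.cos(t)])
for t in (.35,.26,.17,.08,0,-.04): print(t,(R.inv().apply(c(t)-c(.44))*100).round(2),np.degrees(.44-t).round(1))
E
```

```text
t: 22.8
position: [0.5555, 0.1554, 0.1381]
ee_rot: [0.625, -0.591, 0.393, 0.325]
ft_force: [-4.5, -8.7, 7.7]
gripper_width: 0.0232
[0.55552338 0.15527242 0.13811287] [316.60223986 257.70986969]
-0.03853121748520728 0.1246757046322958
0.35 [ 0.09 -0.8  -0.01] 5.2
0.26 [ 0.25 -1.6  -0.02] 10.3
0.17 [ 0.48 -2.37 -0.03] 15.5
0.08 [ 0.78 -3.13 -0.03] 20.6
0 [ 1.1  -3.77 -0.04] 25.2
-0.04 [ 1.28 -4.08 -0.04] 27.5
```

View pics/w29.png

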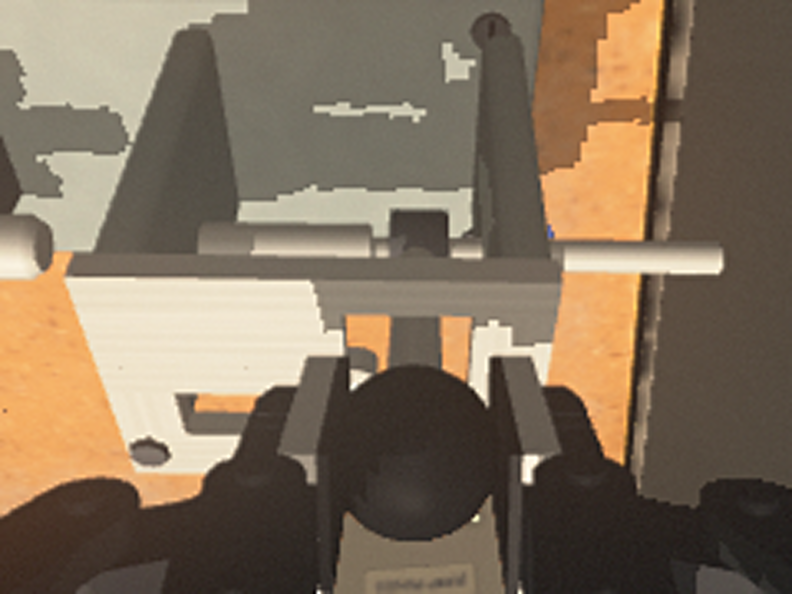

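```bash
python3 -m handwheel '[[-1,[0,0,0.15],[0,0,0]],[-1,[0.09,-0.8,0.15],[0,0,5.2]],[-1,[0.25,-1.6,0.15],[0,0,10.3]],[-1,[0.48,-2.37,0.15],[0,0,15.5]],[-1,[0.78,-3.13,0.15],[0,0,20.6]],[-1,[1.1,-3.8,0.15],[0,0,25.2]],[-1,[1.1,-3.8,0.15],[0,0,25.2]]]';python3 - <<'E'
from h import *
p,_=snap("wrist","w30",(190,120,430,300),3.3);s,P,R=cur();print(P,proj(p,P))
O=np.array([.5795,.027,0]);x=np.array([.9934,-.1147,0]);y=np.array([.1147,.9934,0]);print((P-O)@x,(P-O)@y,R.as_matrix().round(2))
E
```

```text
t: 23.43
position: [0.5939, 0.1515, 0.1439]
ee_rot: [0.535, -0.489, 0.516, 0.457]
ft_force: [-7.2, -8.3, 6.5]
gripper_width: 0.0231
[0.59366186 0.1518196  0.14420485] [317.45273698 256.73549609]
-0.0002484120697682146 0.12562015400000692 [[ 0.06 -0.99  0.1 ]
 [-0.02  0.1   0.99]
 [-1.   -0.06 -0.01]]
```

View pics/w30.png

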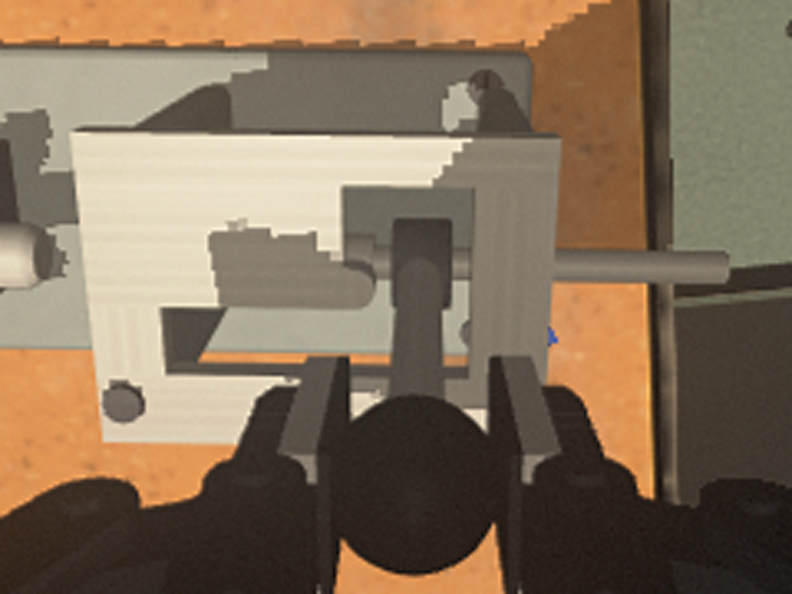

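```bash
python3 -m handwheel '[[-1,[0,0,-0.6],[0,0,0]],[-1,[0,0,-1.2],[0,0,0]],[-1,[0,0,-1.8],[0,0,0]],[-1,[0,0,-2.3],[0,0,0]],[-1,[0,0,-2.8],[0,0,0]],[-1,[0,0,-3.2],[0,0,0]],[-1,[0,0,-3.4],[0,0,0]],[-1,[0,0,-3.4],[0,0,0]]]';python3 - <<'E'
from h import *
p,_=snap("wrist","w31",(130,100,430,300),2.6);s,P,R=cur();print(P,proj(p,P))
O=np.array([.5795,.027,0]);x=np.array([.9934,-.1147,0]);y=np.array([.1147,.9934,0]);print((P-O)@x,(P-O)@y)
E
```

```text
t: 24.15
position: [0.5892, 0.12, 0.1447]
ee_rot: [0.537, -0.49, 0.512, 0.456]
ft_force: [-1.3, -6.0, -5.4]
gripper_width: 0.0231
[0.58911946 0.12005962 0.14463911] [316.99452372 256.7058698 ]
-0.0011179687032197797 0.09354878023562581
```

View pics/w31.png

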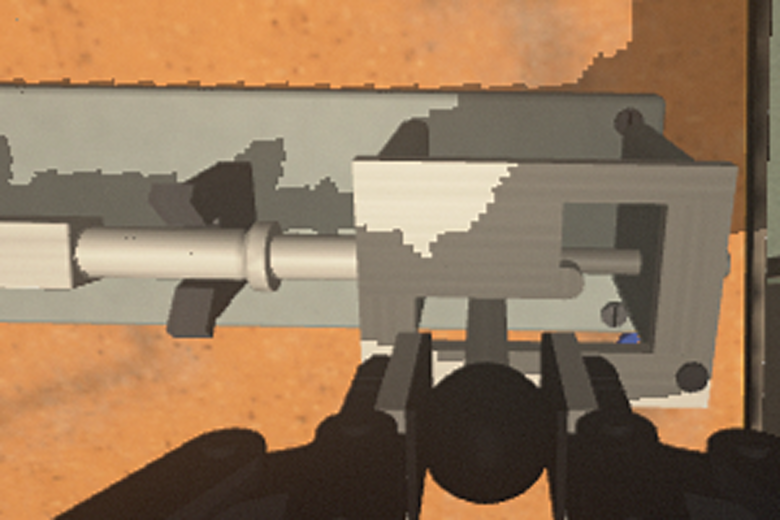

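```bash
python3 -m handwheel '[[-1,[0,0,-0.2],[0,0,0]],[-1,[0,0,-0.4],[0,0,0]],[-1,[0,0,-0.4],[0,0,0]],[-0.4,[0,0,-0.4],[0,0,0]],[0,[0,0,-0.4],[0,0,0]],[0,[0,0,-0.3],[0,0,0]],[0,[0,0,-0.3],[0,0,0]],[0,[-3,0,-0.3],[0,0,0]]]';python3 -m handwheel '[[0,[-4,0,0],[0,0,0]],[0,[-8,0,0],[0,0,0]],[0,[-9,3,0],[0,0,0]],[0,[-9,6,0],[0,0,0]],[0,[-9,6,0],[0,0,0]],[0,[-9,6,0],[0,0,0]],[0,[-9,6,0],[0,0,0]]]';python3 - <<'E'
from h import *
p,_=snap("wrist","w32");s,P,R=cur();print(P)
snap("side","s32",(270,130,370,250),5);snap("scene","c32",(200,190,330,320),4.5)
E
```

```text
t: 24.87
position: [0.5853, 0.1182, 0.1715]
ee_rot: [0.536, -0.489, 0.513, 0.458]
ft_force: [0.2, -0.6, -0.3]
gripper_width: 0.0422
t: 25.45
position: [0.5239, 0.1257, 0.2628]
ee_rot: [0.539, -0.491, 0.51, 0.456]
ft_force: [0.2, -0.9, 0.5]
gripper_width: 0.0428
[0.5243208  0.12568557 0.26265698]
```

View pics/w32.png

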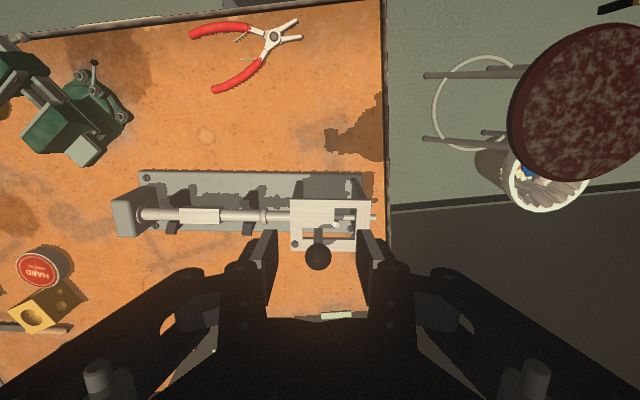

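View pics/c32.png

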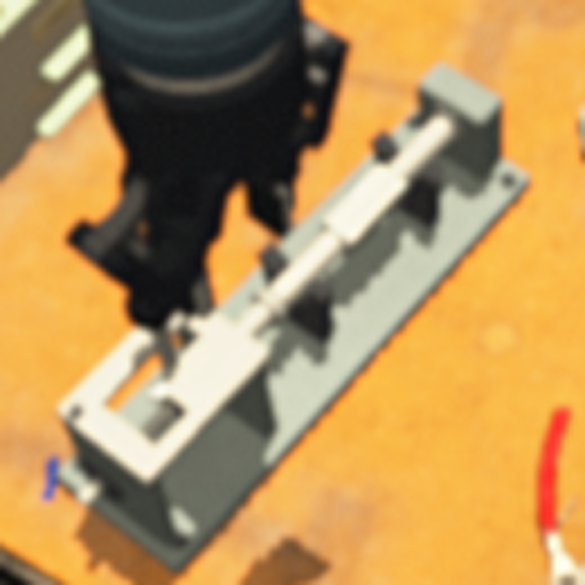

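Run:
```python
from h import *
import cv2
p=viewer.camera_params("wrist")
O=np.array([.5795,.027,0]);x=np.array([.9934,-.1147,0]);y=np.array([.1147,.9934,0])
F=lambda X:(((X-O)@x).round(4),((X-O)@y).round(4))
print("knob",F(plane(p,(318,257),.145)),"arbor mid",F(plane(p,(200,215.5),.065)))
im=cv2.imread("pics/w32_raw.png");cv2.imwrite("pics/w32c.png",cv2.resize(im[155:285,100:390],None,fx=2.7,fy=2.7,interpolation=cv2.INTER_CUBIC))
print(robot.state()["ft_force"])
```

```text
knob (np.float64(0.0052), np.float64(0.0934)) arbor mid (np.float64(-0.0026), np.float64(-0.0518))
[-0.34373565  0.80158669  0.45566023]
```

View pics/w32c.png

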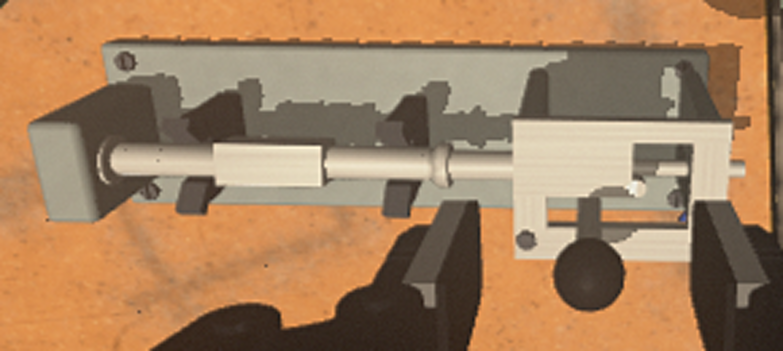

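```bash
python3 -m handwheel '[[0,[0,0,0],[0,0,0]],[0,[0,0,0],[0,0,0]]]'; python3 -c "
from bench import workorder;print(workorder.sign_off())"
```

```text
t: 25.77
position: [0.5238, 0.1257, 0.2619]
ee_rot: [0.539, -0.491, 0.51, 0.456]
ft_force: [-0.4, -0.0, 0.0]
gripper_width: 0.0428
the job is handed in; nothing more can be done
None
```

The job is done and handed in at about 25.8 s of the 61 s. I parked the handle in the holding notch and laid the arbor in both rests. I then freed the handle and eased the plunger forward until it held the arbor against the stop.

**Final checks, from the wrist camera (good to about 2 mm):**

| Check | Measured | Allowed |
|---|---|---|
| Arbor along the fixture | 1 mm from the seat | 4 mm |
| Arbor across the fixture | about 2.6 mm from the seat | 5 mm |
| Plunger travel | about 11–12 mm | 8–16 mm |
| Handle lean | about 0.06 rad, to the +x side | 0.12 rad |

- **Arbor:** the last pictures show it in both rests with its end at the stop and the plunger on its other end. I did not measure its height separately.
- **Robot:** the gripper was clear of everything, with wrist force near zero.
- **Bystanders:** the pliers look undisturbed. I never went near the tin or the wax, and did not measure any of the three again.

**What went wrong on the way:** the ball slipped out of the jaws twice during the first swing to the notch, and the plunger snapped forward each time. Rolling the tool with the handle fixed it, and the third swing went into the notch. The arbor had not been touched at that point.

**Disagreement:** close-up views put the fixture 1–3 mm from my first estimate, so I corrected its position before placing the arbor.

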